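Fit new skid strips to a floor-scanner head

ROBOT

A 6-joint arm with a two-finger parallel gripper is mounted at the origin on the work surface. World frame = base frame: x ahead of the robot, y to its left, z up, the work surface at z = 0. Lengths are in m, angles in rad, forces in N, time in s.
With the tool pointing down it reaches from about 0.3 to 0.75 m from the base axis. Payload 8.5 kg.
Tool frame: the origin (TCP) lies at the very end of the fingers, on their centre line; the grasp point (between the pads) lies 19 mm behind it; z points along the fingers, y is the line along which they close (so a half turn about z gives the same grasp; the last joint's range is limited). The gripper opens to 85 mm and grips with 20 to 120 N. Pads are 22 mm wide; open, the fingers measure 114 mm over their backs; the gripper's body (76 mm by 85 mm) begins 54 mm behind the grasp point. The pads swing forward as they close: fully open they stand 13 mm farther back than shut.
Start: joints at [-1.423, 0.381, 1.297, -0, 1.464, -0.215], TCP at [0.195, -0.514, 0.231] pointing down, gripper open.
Joint ranges: [-3.11, 3.11], [-0.89, 2.33], [0.22, 2.48], [-1.42, 4.56], [0.17, 2.85], [-2.88, 2.88]. Speed limits (rad/s): [2.39, 2.39, 3.14, 3.14, 3.14, 3.14].

INTERFACE

Orientations are given as a unit quaternion [x, y, z, w].
In Python, from rig import arm, optics gives the robot as it stands.
- The arm moves only by the tool step_arm, never from a script. Its argument "moves" is a list of rows, each an object with "linear": the shift along the world's x, y, z in mm, a list of three; "twist": the turn, a rotation vector about the world's x, y, z in rad, a list of three. In form: [{"linear": [tx, ty, tz], "twist": [wx, wy, wz]}, ...]. A call has 1 to 5 rows; each row shifts and turns the commanded pose from where the row before left it; what a row does not reach is not made up. A row lasts 1/10 s, in which the tool goes at most 50 mm and 8.59 degrees, less where a joint would pass 70% of its speed; a pose out of reach is approached as far as the arm can. A call is refused whole if a number of a shift passes 50 or a number of a turn 0.15, either way. A call with a gripper value outside its range is refused whole. "grip" is the opening, from 0 (shut) to 1 (fully open), set as the call begins (left out, the last holds). The fingers move at their own pace and stop on an object; the grip force is fixed at half the most. Time passes only in rows, so rows that do not move let the fingers close. It gives the time, the measured TCP pose, the force, the opening and the grip force at its end, in the units of the state.
- arm.state(): the state, without advancing time (a new reading comes with each control period).
- optics.camera(name): name is "scene" or "side" or "wrist"; returns a dict with "pixels" (480x640x3 uint8, blue, green, red), "depth" (480x640 float32, m along the optical axis (not along the pixel's ray), 0 where there is no reading), "vertical_fov" (degrees; the focal length in pixels is half the picture's height over the tangent of half this angle, whatever the lens; pixels are square), "cx", "cy" (the principal point, pixels), "extrinsics" (4x4, takes a point from world to camera coordinates). Camera axes: x right, y up, looking along -z (the intrinsics and any distortion apply to the point x, -y, -z); pixel columns grow to the right and rows downward; lengths in m; the calibration is good to about 2 mm. A picture is of the moment at which its call begins.
- arm.hand_in(): hands the job in; it is judged then, once.
The state is a dict: "time": time; "q": joint angles; "qvel": joint speeds; "joint_efforts": joint torques, N m; "tool_pos": TCP position; "tcp_rot": TCP orientation; "ft_force": force on the tool from outside, world axes, zero at the start; "wrist_torque": the same for the moment, N m; "opening": finger opening in m; "gripper_force": force on a finger pad.
Only numpy, scipy, OpenCV 4.12 (cv2) and the standard library are available. Lean on these libraries where they do the work, as an engineer would, in place of code of your own. Each camera call takes 0.05 s, during which the arm holds its last target. There are 200 camera calls.

TASK

Fit new skid strips to the scanner head: wet the felt cleaning block by pressing it down on the dispenser's dish, let the dish spring back, and wipe the top of the rib firmly with the block, one way, from the tube end to the nose. Lay every strip from the tray tape down in one line along the middle of the rib, and once they all lie there roll each from end to end with the hand roller under firm pressure until both its ends are fully down; press strips home with the roller only, never with the fingers, and do not touch them afterwards. Leave the block and the roller standing on the mat, and leave the meter, the can and the screwdriver alone.

Things in the scene. Friction and masses are not known exactly. Their poses are not given: they have to be found in the camera images.
- head: floor-scanner head, fixed, sole up: green box 300 x 130 mm, black sole 40 mm above the bench; along its middle an aluminium rib 270 mm long, 30 mm wide, flat top 48 mm above the bench. Origin at bench height under its middle; x along the rib from the tube end to the nose, z up. A tube stub 32 mm across sticks out 55 mm at the -x end
- rib_tube_end (a point): point on the middle line of the rib's top, 25 mm inside its tube end; axes as the head
- rib_middle (a point): middle of the rib's top
- rib_nose_end (a point): point on the middle line of the rib's top, 25 mm inside its nose end; axes as the head
- dispenser: white solvent dispenser fixed to the bench, 76 mm across; on its neck a steel dish. Origin at bench height on its axis
- dish_top (a point): centre of the upper face of the dish, a round steel plate 64 mm across, 118 mm above the bench when up; moves down with it
- dish (a joint): downward travel of the sprung dish, m: 0 up, 0.010 fully down; the spring pushes back with about 2 N at the top and 5.6 N at the bottom; a press of at least 7 mm wets the block
- mat: blue bench mat, fixed, 230 mm (its x) by 180 mm (its y), 3 mm thick; origin at bench height under its middle, so its upper face is at z 3 mm
- block: wooden felt-faced cleaning block, 90 g, 70 mm (x) by 45 mm (y), stands on its felt; origin at the middle of the felt's underside. Grip rib on top along x: 70 mm long, 22 mm wide, from 22 to 48 mm above the origin
- roller: hand roller, 420 g, x = rolling direction, y = axle. Origin: lowest point of the wheel under the axle. Fork 53 mm wide up to z 58 mm; wooden handle 24 mm wide, z 66 to 90 mm, from x -75 to 35 mm: grip it from above over the axle (x 0). A heel bar 76 mm wide at x -72 mm, level with the wheel's underside, lets it stand alone; in use tip it about 8 degrees, handle front (+x) down, to clear the heel
- wheel: the roller's rubber wheel, 44 mm across, 40 mm wide; origin on its axle at the middle, 22 mm above the roller's origin; turns freely about y
- tray: grey flat tray, fixed, 230 mm (its x) by 130 mm (its y), 4 mm thick; origin at bench height under its middle
- strip1: white plastic skid strip, 40 g, 80 (x) x 24 (y) x 12 mm, on three foam-tape pads 4 mm thick, 20 mm wide, at x -28, 0, 28 mm (16 mm high in all). Origin: middle of the fresh tape's underside, z up. Each pad gives only to more than about 5 N (slowly: 6 N at 8 mm/s) and stays pressed; fully down, the strip has sunk 4 mm, its origin 4 mm below the rib's top
- strip1_a (a point): point on the strip's top 2 mm from its -x end: 64 mm above the bench when laid fresh on the rib, 60 mm when fully down
- strip1_b (a point): the same at its +x end
- strip2: white plastic skid strip, 40 g, 80 (x) x 24 (y) x 12 mm, on three foam-tape pads 4 mm thick, 20 mm wide, at x -28, 0, 28 mm (16 mm high in all). Origin: middle of the fresh tape's underside, z up. Each pad gives only to more than about 5 N (slowly: 6 N at 8 mm/s) and stays pressed; fully down, the strip has sunk 4 mm, its origin 4 mm below the rib's top
- strip2_a (a point): point on the strip's top 2 mm from its -x end: 64 mm above the bench when laid fresh on the rib, 60 mm when fully down
- strip2_b (a point): the same at its +x end
- strip3: white plastic skid strip, 40 g, 80 (x) x 24 (y) x 12 mm, on three foam-tape pads 4 mm thick, 20 mm wide, at x -28, 0, 28 mm (16 mm high in all). Origin: middle of the fresh tape's underside, z up. Each pad gives only to more than about 5 N (slowly: 6 N at 8 mm/s) and stays pressed; fully down, the strip has sunk 4 mm, its origin 4 mm below the rib's top
- strip3_a (a point): point on the strip's top 2 mm from its -x end: 64 mm above the bench when laid fresh on the rib, 60 mm when fully down
- strip3_b (a point): the same at its +x end
- meter: black handheld meter 150 x 80 x 32 mm, a bystander; origin under its middle
- can: grey spray can 54 mm across, 150 mm high, a bystander; origin under its middle
- driver: screwdriver, a bystander, lying on the bench along its x
Mind the look-alikes: they are no part of the job. Of the things that look like the block, take the one that is farthest to the robot's left at the start. Leave any orange look-alike of the strip3 alone.

How it is judged:
By the outcome, as a careful person would: the job done as asked, in the order asked, and still so for the second after the job is handed in, with the robot touching nothing.
Of strip1, strip2, strip3 only 2 to 3 are there at a start; the rules pass over those that are not, and their reading is None.
At some moment in a run one of block may be knocked a few centimetres aside while the robot is not near it.
It also fails if it takes over 210 s, if anything falls off the work surface, if the arm or the gripper's body presses on something with over 40 N, if the wrist force passes 120 N, or if a joint passes its speed limit or range.

## Working session

There is one attempt and no reset: what is moved stays moved. The work goes in short steps, Python scripts to look and compute and a tool call to move; the robot and the scene stay as the last step left them, time stands still between calls to the robot, and variables do not carry over. Pictures are saved under pics/ and viewed, at most 14 in all, crops included, and the job is handed in when it is done.

Besides the shell and the picture viewer there is one more tool, called after "Request:" as a command line: name --argument value ..., lists and objects as JSON in quotes. step_arm: Moves the arm, as the interface text tells. Its arguments: {"type":"object","properties":{"moves":{"type":"array","items":{"type":"object","properties":{"linear":{"type":"array","items":{"type":"number"}},"twist":{"type":"array","items":{"type":"number"}}}}},"grip":{"type":"number"}},"required":["moves"]}

```bash
ls; mkdir -p pics; cat > h.py <<'E'
import numpy as np, cv2, pickle
from rig import arm, optics
def shot(n,f=None):
    c=optics.camera(n); pickle.dump(c,open(f'pics/{f or n}.pkl','wb')); cv2.imwrite(f'pics/{f or n}.png',c['pixels']); return c
def load(f): return pickle.load(open(f'pics/{f}.pkl','rb'))
def K(c):
    f=240/np.tan(np.radians(c['vertical_fov'])/2); return f
def cloud(c):
    f=K(c); v,u=np.mgrid[:480,:640]; d=c['depth']
    p=np.stack([(u-c['cx'])/f*d,-(v-c['cy'])/f*d,-d],-1)
    E=np.linalg.inv(c['extrinsics']); w=p@E[:3,:3].T+E[:3,3]; w[d==0]=np.nan; return w
def ray(c,u,v,z):
    f=K(c);E=np.linalg.inv(c['extrinsics']); d=E[:3,:3]@np.array([(u-c['cx'])/f,-(v-c['cy'])/f,-1]); o=E[:3,3]
    return o+d*(z-o[2])/d[2]
def proj(c,p):
    f=K(c); q=c['extrinsics']@np.append(p,1); return q[0]/-q[2]*f+c['cx'], -q[1]/-q[2]*f+c['cy']
E
python3 - <<'E'
from h import *
for n in ['scene','side','wrist']:
    c=shot(n); print(n,c['vertical_fov'],c['cx'],c['cy'],[k for k in c if k not in('pixels','depth')]); print(np.linalg.inv(c['extrinsics']).round(3))
print(arm.state())
E
```

```text
pics
scene 46.482945358581794 323.41962536518474 237.35092734549767 ['vertical_fov', 'cx', 'cy', 'extrinsics']
[[ 0.434 -0.532  0.727  1.41 ]
 [ 0.901  0.261 -0.347 -0.39 ]
 [-0.005  0.806  0.592  0.748]
 [ 0.     0.     0.     1.   ]]
side 55.49072380916226 325.17740215058393 239.2463191776961 ['vertical_fov', 'cx', 'cy', 'extrinsics']
[[ 0.988  0.08  -0.129  0.483]
 [-0.151  0.616 -0.773 -0.785]
 [ 0.017  0.784  0.621  0.688]
 [ 0.     0.     0.     1.   ]]
wrist 65.16094060933894 315.2220518696225 239.07991982021403 ['vertical_fov', 'cx', 'cy', 'extrinsics']
[[ 0.355  0.89   0.286  0.268]
 [-0.935  0.339  0.107 -0.487]
 [-0.001 -0.305  0.952  0.373]
 [ 0.     0.     0.     1.   ]]
{'time': 0.15, 'q': array([-1.42331343e+00,  3.81075700e-01,  1.29801088e+00,  1.08139578e-05,
        1.46359461e+00, -2.15283112e-01]), 'qvel': array([ 0.00079757,  0.00093199, -0.00446207,  0.00097062, -0.00027235,
        0.00044566]), 'joint_efforts': array([ 3.63997548e-03, -4.48625243e+01, -2.31345624e+01, -6.06993035e-05,
        3.76558266e-03, -1.63010264e-05]), 'tool_pos': array([ 0.19515199, -0.51399304,  0.23086066]), 'tcp_rot': array([ 9.83595113e-01,  1.80389461e-01,  2.38197736e-05, -5.43773883e-04]), 'ft_force': array([-1.27336242,  0.53697988, -0.27674085]), 'wrist_torque': array([ 0.03258598, -0.01347844, -0.02379519]), 'gripper_force': 0.0, 'opening': 0.08518695589787022}
```

View pics/scene.png

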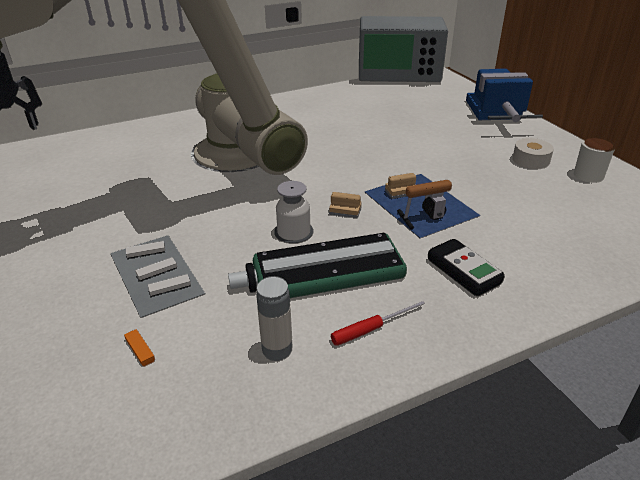

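View pics/side.png

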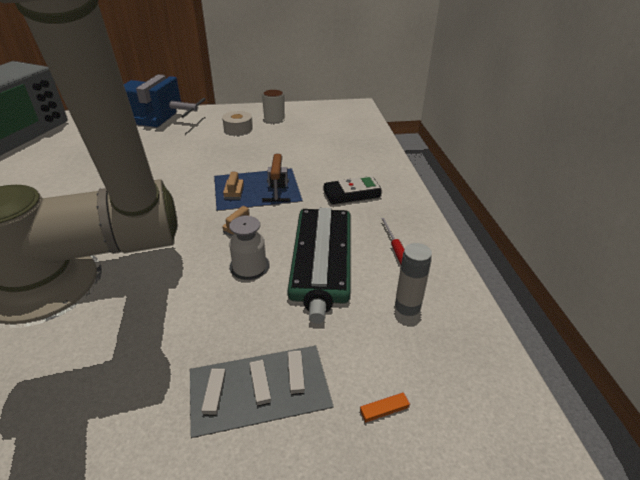

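Scene view: strips at (146,249), (157,268), (170,286). Orange look-alike at (139,347). Blocks at (401,184) on the mat and (346,204) off it. Roller at (430,195), dish at (291,187). I'll build a metric top view from both depth images.

```bash
cat >> h.py <<'E'
def ortho(cs,x0,x1,y0,y1,s=1000):
    # image: rows = decreasing x, cols = decreasing y
    H,W=int((x1-x0)*s),int((y1-y0)*s); im=np.zeros((H,W,3),np.uint8); zz=np.full((H,W),-1.)
    for c in cs:
        w=cloud(c).reshape(-1,3); col=c['pixels'].reshape(-1,3)
        ok=np.isfinite(w[:,0]); w=w[ok]; col=col[ok]
        r=((x1-w[:,0])*s).astype(int); q=((y1-w[:,1])*s).astype(int)
        m=(r>=0)&(r<H)&(q>=0)&(q<W)&(w[:,2]<0.2)&(w[:,2]>-.02); r,q,w,col=r[m],q[m],w[m],col[m]
        o=np.argsort(w[:,2]); r,q,w,col=r[o],q[o],w[o],col[o]
        k=w[:,2]>zz[r,q]; zz[r[k],q[k]]=w[k,2]; im[r[k],q[k]]=col[k]
    return im,zz
E
python3 - <<'E'
from h import *
a,b=load('scene'),load('side')
im,z=ortho([a,b],.2,.8,-.5,.45,800)
cv2.imwrite('pics/o.png',cv2.dilate(im,np.ones((2,2))))
for n,c in(('sc',a),('si',b)):
    w=cloud(c); P={'sc':[('blkmat',401,178),('blkoff',346,196),('dish',291,190),('s1',146,247),('s2',157,267),('s3',170,285),('bench',300,420),('rib',330,258)],'si':[('blkmat',233,178),('blkoff',237,213),('dish',245,222),('s1',214,378),('s2',260,370),('s3',296,360),('rib',322,240),('bench',350,450)]}[n]
    for k,u,v in P: print(n,k,w[v,u].round(4))
E
```

```text
sc blkmat [0.4151 0.2972 0.0502]
sc blkoff [0.4276 0.1381 0.0491]
sc dish [ 0.4525 -0.0096  0.1191]
sc s1 [ 0.3767 -0.3218  0.018 ]
sc s2 [ 0.4593 -0.3155  0.0208]
sc s3 [ 0.5272 -0.3047  0.021 ]
sc bench [ 9.107e-01 -1.942e-01  6.000e-04]
sc rib [0.6212 0.0008 0.0493]
si blkmat [0.4098 0.3022 0.0503]
si blkoff [0.42   0.1383 0.0488]
si dish [0.4434 0.0018 0.1189]
si s1 [ 0.378  -0.3047  0.0208]
si s2 [ 0.4554 -0.2979  0.0187]
si s3 [ 0.5191 -0.286   0.0191]
si rib [0.6085 0.0084 0.0485]
si bench [ 5.851e-01 -4.493e-01  3.000e-04]
```

View pics/o.png

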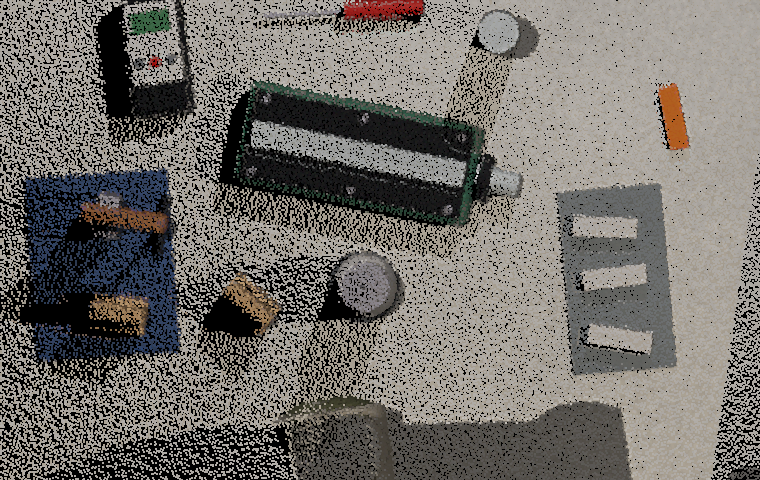

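The top view is metric: the mat block (y≈0.30) is farther left than the other one (y≈0.14). Next I'll fit rectangles by height band and crop the chosen block.

```bash
cat >> h.py <<'E'
def fit(cs,reg,z0,z1,sel=None):
    P=[]
    for c in cs:
        w=cloud(c); m=np.isfinite(w[...,0])&(w[...,0]>reg[0])&(w[...,0]<reg[1])&(w[...,1]>reg[2])&(w[...,1]<reg[3])&(w[...,2]>z0)&(w[...,2]<z1)
        if sel is not None: m&=sel(c['pixels'].astype(int))
        P.append(w[m])
    P=np.concatenate(P)
    (cx,cy),(a,b),t=cv2.minAreaRect((P[:,:2]*1000).astype(np.float32))
    if a<b: a,b,t=b,a,t+90
    t=(t+90)%180-90
    return np.round([cx,cy,a,b,t,np.median(P[:,2])*1000,len(P)],1)
E
python3 - <<'E'
from h import *
a,b=load('scene'),load('side')
R={'s1':((.33,.415,-.40,-.25),.012,.03),'s2':((.415,.49,-.40,-.25),.012,.03),'s3':((.49,.56,-.40,-.25),.012,.03),
'rib':((.5,.72,-.17,.16),.0455,.053),'dish':((.37,.52,-.08,.08),.112,.126),'blk':((.36,.48,.22,.36),.04,.06),'off':((.36,.48,.1,.2),.04,.06),'rollerhandle':((.48,.6,.2,.4),.075,.1),
'mat':((.3,.62,.18,.45),.001,.006),'tray':((.3,.6,-.42,-.2),.002,.007)}
for k,(r,z0,z1) in R.items():
    sel={'rib':lambda p:p.min(-1)>90,'mat':lambda p:p[...,0]-p[...,2]>25}.get(k)
    print(k,fit([a],r,z0,z1,sel),fit([b],r,z0,z1,sel),fit([a,b],r,z0,z1,sel))
p=cv2.resize(a['pixels'][160:240,320:490],None,fx=4.5,fy=4.5,interpolation=cv2.INTER_CUBIC); cv2.imwrite('pics/c1.png',p)
E
```

```text
s1 [ 378.4 -324.5   80.    32.5   81.4   19.4  364. ] [ 377.6 -325.3   81.    24.9   81.3   19.6  683. ] [ 378.2 -325.2   81.4   32.5   82.    19.6 1047. ]
s2 [ 455.3 -317.9   80.3   28.5  -84.    19.6  405. ] [ 454.  -317.3   82.8   24.1  -83.2   19.6  616. ] [ 455.1 -317.2   82.7   28.5  -84.2   19.6 1021. ]
s3 [ 516.8 -305.3   80.    31.    89.    19.7  444. ] [ 516.5 -305.7   81.7   24.    88.    19.7  575. ] [ 516.8 -305.6   81.8   31.    89.    19.7 1019. ]
rib [ 607.6   -5.8  289.3   36.2   78.7   48.3 1207. ] [608.    3.2 271.1  29.5  78.7  48.  990. ] [ 607.6   -5.8  289.3   36.2   78.7   48.2 2197. ]
dish [444.   -5.   65.   63.2 -26.4 117.9 399. ] [442.   -5.5  63.1  62.8 -41.2 118.1 475. ] [443.4  -5.5  65.3  64.5 -27.8 118.  874. ]
blk [409.3 303.2  68.9  29.   79.2  49.2 205. ] [408.3 301.   67.8  21.2  80.7  50.5 137. ] [408.7 303.1  70.6  29.   85.6  50.  342. ]
off [422.4 139.5  68.7  28.5  57.3  46.8 205. ] [419.5 137.7  71.4  24.7  50.   47.4 166. ] [420.7 137.7  73.6  29.4  57.3  47.2 371. ]
rollerhandle [529.4 295.6 109.9  27.5  81.3  89.  496. ] [526.8 295.6 108.2  24.5  82.   91.5 227. ] [529.  295.7 109.9  28.4  81.3  90.  723. ]
mat [ 470.3  322.2  232.3  182.6    3.9    3.2 1823. ] [ 469.2  320.9  226.   179.7    3.7    3.4 1470. ] [ 470.3  322.2  232.3  182.6    3.9    3.3 3293. ]
tray [ 449.8 -310.2  299.1  219.4    0.     4.  3479. ] [ 4.500e+02 -3.099e+02  2.996e+02  2.197e+02 -1.000e-01  3.800e+00
  7.029e+03] [ 4.5000e+02 -3.1000e+02  2.9990e+02  2.1970e+02  0.0000e+00  3.9000e+00
  1.0508e+04]
```

View pics/c1.png

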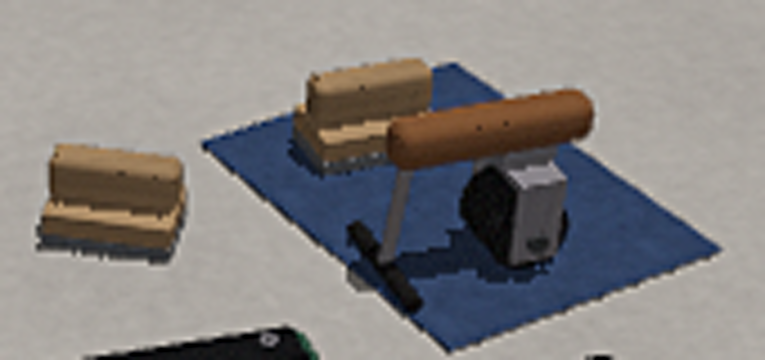

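The crop shows the block at scene (401,184), on the mat behind the roller. The look-alike at (346,204) is off the mat and nearer the robot's middle, so the mat block is the right one. I'll move above it now.

Request:
step_arm --moves '[{"linear": [32,32,-4],"twist": [0,0,0.146]},{"linear": [32,32,-4],"twist": [0,0,0.146]},{"linear": [32,32,-4],"twist": [0,0,0.146]},{"linear": [32,32,-4],"twist": [0,0,0.146]},{"linear": [32,32,-4],"twist": [0,0,0.146]}]' --grip 0.7

```text
time: 0.65
tool_pos: [0.3561, -0.3527, 0.2111]
tcp_rot: [0.853, 0.522, 0.0, -0.0]
ft_force: [0.4, -0.8, -0.2]
opening: 0.0597
gripper_force: 0.0
```

Request:
step_arm --moves '[{"linear": [32,32,-4],"twist": [0,0,0.146]},{"linear": [33,32,-4],"twist": [0,0,0.146]},{"linear": [0,45,0]},{"linear": [0,45,0]},{"linear": [0,45,0]}]'

```text
$.moves[2]: bad value
```

Request:
step_arm --moves '[{"linear": [0,45,0]},{"linear": [0,45,0]},{"linear": [0,45,0]},{"linear": [0,45,0]},{"linear": [0,45,0]}]'

```text
$.moves[0]: bad value
```

Request:
step_arm --moves '[{"linear": [0,45,0]},{"linear": [0,45,0]},{"linear": [0,45,0]},{"linear": [-11,45,0]},{"linear": [0,7,0]}]'

```text
$.moves[0]: bad value
```

```bash
cat >> h.py <<'E'
def tcp():
    from scipy.spatial.transform import Rotation as R
    s=arm.state(); M=R.from_quat(s['tcp_rot']).as_matrix()
    return s['time'],(s['tool_pos']*1000).round(1),'xang',np.degrees(np.arctan2(M[1,0],M[0,0])).round(2),'zax',M[:,2].round(3),'F',s['ft_force'].round(2),'op',round(s['opening']*1000,1),round(float(s['gripper_force']),1)
E
python3 - <<'E'
from h import *
a=shot('scene','sc2');b=shot('side','si2');c=shot('wrist','w2')
r=((.36,.48,.24,.36),.04,.056)
for k in([a],[b],[c]):
    try: print(fit(k,*r))
    except Exception as e: print(e)
print(tcp())
E
```

```text
[411.8 302.3  68.   26.1  82.   48.8 209. ]
[408.1 302.1  71.8  21.6  81.8  50.1 138. ]
[ 0.  0.  0.  0.  0. nan  0.]
(0.8, array([ 356.5, -352.3,  211.1]), 'xang', np.float64(62.85), 'zax', array([-0.   ,  0.001, -1.   ]), 'F', array([-0.05, -0.39, -0.21]), 'op', 59.9, 0.0)
  return _methods._mean(a, axis=axis, dtype=dtype,
  ret = ret.dtype.type(ret / rcount)
```

View pics/w2.png

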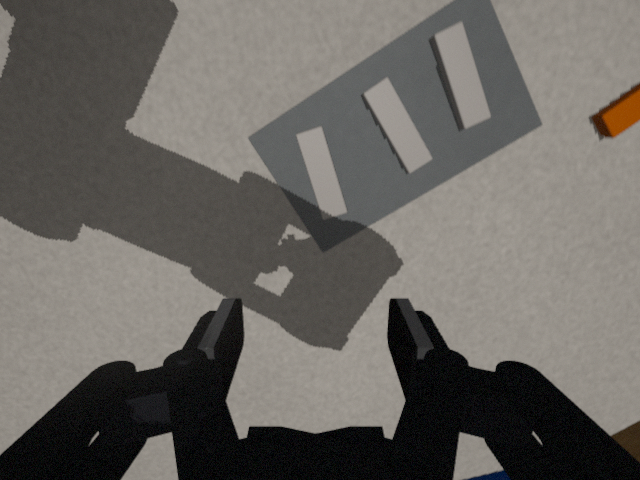

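The wrist view shows all three strips, at (321,172), (397,125) and (461,75). Rows without a twist are refused, so I'll give both fields.

Request:
step_arm --moves '[{"linear": [30,38,0],"twist": [0,0,0.11]},{"linear": [30,38,0],"twist": [0,0,0.1]},{"linear": [10,45,0],"twist": [0,0,0.107]},{"linear": [0,45,0],"twist": [0,0,0]},{"linear": [0,45,0],"twist": [0,0,0]}]'

```text
time: 1.3
tool_pos: [0.4249, -0.1425, 0.2112]
tcp_rot: [0.762, 0.647, -0.0, -0.0]
ft_force: [1.1, 0.5, 0.3]
opening: 0.0597
gripper_force: 0.0
```

Request:
step_arm --moves '[{"linear": [0,45,0],"twist": [0,0,0]},{"linear": [0,45,0],"twist": [0,0,0]},{"linear": [0,45,0],"twist": [0,0,0]},{"linear": [0,45,0],"twist": [0,0,0]},{"linear": [0,45,0],"twist": [0,0,0]}]'

```text
time: 1.8
tool_pos: [0.4252, 0.0825, 0.2115]
tcp_rot: [0.763, 0.647, 0.0, 0.0]
ft_force: [0.6, 1.0, 0.7]
opening: 0.0601
gripper_force: 0.0
```

Request:
step_arm --moves '[{"linear": [0,45,0],"twist": [0,0,0]},{"linear": [0,45,0],"twist": [0,0,0]},{"linear": [-8,45,0],"twist": [0,0,0]},{"linear": [-8,38,-20],"twist": [0,0,0]},{"linear": [0,0,0],"twist": [0,0,0]}]'

```text
time: 2.3
tool_pos: [0.4078, 0.257, 0.1894]
tcp_rot: [0.761, 0.649, -0.002, -0.001]
ft_force: [-0.7, -0.5, -0.5]
opening: 0.06
gripper_force: 0.0
```

```bash
python3 - <<'E' 2>/dev/null
from h import *
w=load('w2')
for k,r in {'s1':(.33,.415,-.40,-.25),'s2':(.415,.49,-.40,-.25),'s3':(.49,.56,-.40,-.25)}.items(): print(k,fit([w],r,.014,.03))
a=shot('scene','sc3');b=shot('side','si3');c=shot('wrist','w3')
r=((.36,.48,.24,.36),.04,.058)
for k in([a],[b],[c]): print(fit(k,*r))
print(tcp())
E
```

```text
s1 [ 377.1 -325.2   79.9   24.    80.8   19.8 2448. ]
s2 [ 453.5 -318.3   80.1   24.4  -83.5   19.7 2805. ]
s3 [ 515.6 -306.1   80.1   24.7   88.    19.7 3258. ]
[409.8 303.3  69.4  25.6  80.5  48.8 208. ]
[407.8 302.2  69.2  22.2  82.8  49.8 141. ]
[ 407.4  304.4   70.1   22.    81.7   50.4 2707. ]
(2.45, array([409.9, 253.9, 191.5]), 'xang', np.float64(80.69), 'zax', array([ 0., -0., -1.]), 'F', array([ 1.02,  0.07, -0.32]), 'op', 59.7, 0.0)
```

View pics/w3.png

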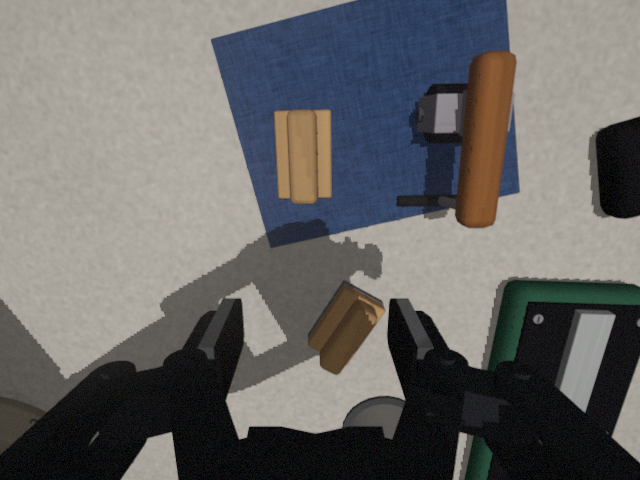

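Wrist view: the block is at (303,155), undisturbed. The look-alike is at (345,325) and the roller at (485,140). I'll grasp the block now.

Request:
step_arm --moves '[{"linear": [-1.5,49.5,0],"twist": [0,0,0.017]},{"linear": [0,0,-45],"twist": [0,0,0]},{"linear": [0,0,-45],"twist": [0,0,0]},{"linear": [0,0,-45],"twist": [0,0,0]},{"linear": [0,0,-19],"twist": [0,0,0]}]'

```text
time: 2.95
tool_pos: [0.4075, 0.3021, 0.0346]
tcp_rot: [0.757, 0.653, -0.002, -0.0]
ft_force: [1.4, 0.3, 0.5]
opening: 0.0596
gripper_force: 0.0
```

Request:
step_arm --moves '[{"linear": [0,0,-10],"twist": [0,0,0]},{"linear": [0,0,0],"twist": [0,0,0]}]'

```text
time: 3.15
tool_pos: [0.4084, 0.3033, 0.0271]
tcp_rot: [0.757, 0.654, -0.0, -0.0]
ft_force: [-0.6, 0.6, -0.1]
opening: 0.06
gripper_force: 0.0
```

Request:
step_arm --moves '[{"linear": [0,0,0],"twist": [0,0,0]},{"linear": [0,0,0],"twist": [0,0,0]},{"linear": [0,0,0],"twist": [0,0,0]},{"linear": [0,0,0],"twist": [0,0,0]},{"linear": [0,0,0],"twist": [0,0,0]}]' --grip 0

```text
time: 3.65
tool_pos: [0.4085, 0.3045, 0.0287]
tcp_rot: [0.756, 0.654, 0.001, 0.001]
ft_force: [-0.1, -1.6, 5.7]
opening: 0.0208
gripper_force: 59.5
```

```bash
python3 -c "
from h import *
print(tcp())"
```

```text
(3.65, array([408.5, 304.5,  28.7]), 'xang', np.float64(81.76), 'zax', array([ 0.003,  0.001, -1.   ]), 'F', array([-0.11, -1.62,  5.72]), 'op', 20.8, 59.5)
```

Gripped. I'll lift it and carry it to the dish.

Request:
step_arm --moves '[{"linear": [0,0,25],"twist": [0,0,0]},{"linear": [0,0,45],"twist": [0,0,0]},{"linear": [0,0,45],"twist": [0,0,0]},{"linear": [0,0,45],"twist": [0,0,0]},{"linear": [0,-20,0],"twist": [0,0,0]}]'

```text
time: 4.15
tool_pos: [0.4097, 0.2862, 0.1936]
tcp_rot: [0.755, 0.655, 0.006, 0.002]
ft_force: [-0.3, -1.0, -2.1]
opening: 0.021
gripper_force: 59.1
```

Request:
step_arm --moves '[{"linear": [10,-45,0],"twist": [0,0,0]},{"linear": [10,-45,0],"twist": [0,0,0]},{"linear": [10,-45,0],"twist": [0,0,0]},{"linear": [5,-45,0],"twist": [0,0,0]},{"linear": [0,-45,0],"twist": [0,0,0]}]'

```text
time: 4.65
tool_pos: [0.4429, 0.0575, 0.188]
tcp_rot: [0.756, 0.654, 0.0, 0.001]
ft_force: [0.4, -0.9, -1.1]
opening: 0.0209
gripper_force: 59.1
```

Request:
step_arm --moves '[{"linear": [0,-45,0],"twist": [0,0,0]},{"linear": [0,-18,-15],"twist": [0,0,0]},{"linear": [0,0,-7],"twist": [0,0,0]},{"linear": [0,0,0],"twist": [0,0,0]},{"linear": [0,0,0],"twist": [0,0,0]}]'

```text
time: 5.15
tool_pos: [0.4427, -0.0027, 0.1658]
tcp_rot: [0.756, 0.655, 0.0, 0.0]
ft_force: [0.1, -0.0, -2.2]
opening: 0.0209
gripper_force: 59.1
```

```bash
python3 - <<'E' 2>/dev/null
from h import *
print(tcp())
a=shot('scene','sc4');b=shot('side','si4')
cv2.imwrite('pics/c4.png',np.hstack([cv2.resize(a['pixels'][100:260,220:380],(400,400)),cv2.resize(b['pixels'][130:290,160:320],(400,400))]))
w=cloud(b); 
E
```

```text
(5.15, array([442.7,  -2.7, 165.8]), 'xang', np.float64(81.82), 'zax', array([ 0.,  0., -1.]), 'F', array([ 0.12, -0.02, -2.23]), 'op', 20.9, 59.1)
```

View pics/c4.png

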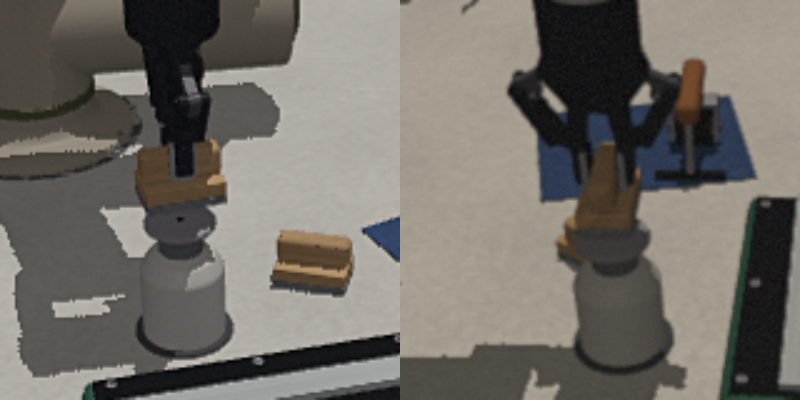

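The block is held level, centred over the dish. I'll press it down gently.

Request:
step_arm --moves '[{"linear": [0,-2,-15],"twist": [0,0,0]},{"linear": [0,0,-5],"twist": [0,0,0]},{"linear": [0,0,-3],"twist": [0,0,0]},{"linear": [0,0,-3],"twist": [0,0,0]},{"linear": [0,0,0],"twist": [0,0,0]}]'

```text
time: 5.75
tool_pos: [0.4428, -0.0054, 0.1395]
tcp_rot: [0.756, 0.654, 0.0, -0.0]
ft_force: [-1.7, 1.2, 1.7]
opening: 0.0209
gripper_force: 59.4
```

Request:
step_arm --moves '[{"linear": [0,0,-2],"twist": [0,0,0]},{"linear": [0,0,-2],"twist": [0,0,0]},{"linear": [0,0,0],"twist": [0,0,0]},{"linear": [0,0,0],"twist": [0,0,0]}]'

```text
time: 6.15
tool_pos: [0.4429, -0.0056, 0.1355]
tcp_rot: [0.756, 0.654, 0.0, 0.0]
ft_force: [0.5, 3.2, 4.3]
opening: 0.0206
gripper_force: 59.6
```

Request:
step_arm --moves '[{"linear": [0,0,-1.5],"twist": [0,0,0]},{"linear": [0,0,0],"twist": [0,0,0]},{"linear": [0,0,-1],"twist": [0,0,0]},{"linear": [0,0,0],"twist": [0,0,0]},{"linear": [0,0,0],"twist": [0,0,0]}]'

```text
time: 6.65
tool_pos: [0.4429, -0.0057, 0.1336]
tcp_rot: [0.756, 0.654, 0.0, 0.0]
ft_force: [-1.6, 3.6, 12.2]
opening: 0.0209
gripper_force: 60.8
```

```bash
python3 - <<'E' 2>/dev/null
from h import *
print(tcp())
a=shot('scene','sc5');b=shot('side','si5');w=cloud(b)
cv2.imwrite('pics/c5.png',np.hstack([cv2.resize(a['pixels'][100:260,220:380],(400,400)),cv2.resize(b['pixels'][130:290,160:320],(400,400))]))
E
```

```text
(6.65, array([442.9,  -5.7, 133.6]), 'xang', np.float64(81.75), 'zax', array([ 0.001, -0.   , -1.   ]), 'F', array([-1.59,  3.61, 12.2 ]), 'op', 20.9, 60.8)
```

View pics/c5.png

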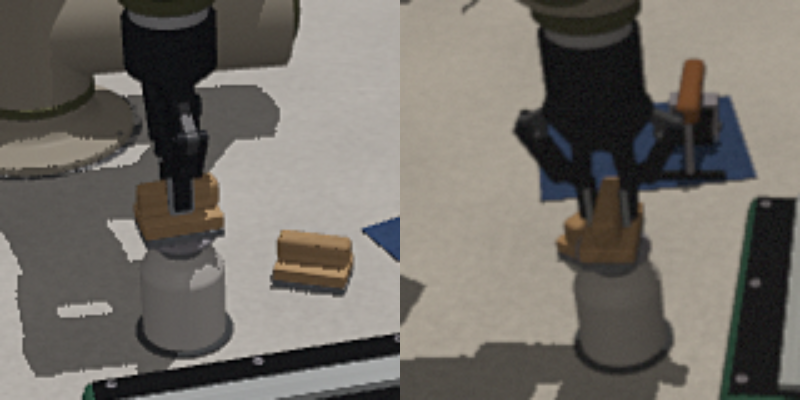

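The dish is bottomed out at 12 N, so the block is wet. I'll lift off and go over the tube end.

Request:
step_arm --moves '[{"linear": [0,0,5],"twist": [0,0,0]},{"linear": [0,0,5],"twist": [0,0,0]},{"linear": [0,0,10],"twist": [0,0,0]},{"linear": [0,0,25],"twist": [0,0,0]},{"linear": [36,-26.5,0],"twist": [0,0,-0.053]}]'

```text
time: 7.25
tool_pos: [0.4774, -0.0308, 0.181]
tcp_rot: [0.773, 0.635, 0.001, 0.001]
ft_force: [-0.1, 0.3, -1.2]
opening: 0.0207
gripper_force: 59.1
```

Request:
step_arm --moves '[{"linear": [36,-26.5,0],"twist": [0,0,0]},{"linear": [36,-26.5,0],"twist": [0,0,0]},{"linear": [34,-26.5,0],"twist": [0,0,0]},{"linear": [0,0,0],"twist": [0,0,0]},{"linear": [0,0,0],"twist": [0,0,0]}]'

```text
time: 7.75
tool_pos: [0.5844, -0.1121, 0.1772]
tcp_rot: [0.773, 0.634, -0.001, -0.001]
ft_force: [0.1, 0.2, -2.1]
opening: 0.0208
gripper_force: 59.3
```

```bash
cat >> h.py <<'E'
def ribline(c,lo=-.125,hi=.125):
    # centre line of bright rib seen on top plane, per-slice midpoints in rib frame
    w=cloud(c); d=np.array([np.cos(np.radians(78.7)),np.sin(np.radians(78.7))]); n=np.array([-d[1],d[0]])
    q=w[...,:2]-np.array([.608,.0032]); s=q@d; t=q@n
    m=np.isfinite(s)&(abs(t)<.03)&(s>lo)&(s<hi)&(w[...,2]>.0455)&(w[...,2]<.053)&(c['pixels'].min(-1)>80)
    s,t=s[m],t[m]; o=[]
    for k in np.arange(lo,hi,.01):
        j=(s>=k)&(s<k+.01)
        if j.sum()>15: o.append((k+.005,(np.percentile(t[j],1)+np.percentile(t[j],99))/2,np.percentile(t[j],99)-np.percentile(t[j],1)))
    return (np.array(o)*1000).round(1)
E
python3 - <<'E' 2>/dev/null
from h import *
print(tcp())
c=shot('wrist','w6');b=shot('side','si6')
print(ribline(c).T.tolist());print(ribline(load('side')).T.tolist());print(ribline(load('scene')).T.tolist())
print('dish',fit([b],(.37,.52,-.08,.08),.100,.126))
E
```

```text
(7.75, array([ 584.4, -112.1,  177.2]), 'xang', np.float64(78.67), 'zax', array([-0.002,  0.   , -1.   ]), 'F', array([ 0.11,  0.18, -2.06]), 'op', 20.8, 59.3)
[[-110.0, -100.0, -90.0, -80.0, -70.0, -60.0, -50.0, -40.0, -30.0, -20.0, -10.0, -0.0, 10.0, 20.0, 30.0], [0.5, 0.1, 0.1, 0.1, 0.1, 0.1, 0.1, 0.2, 0.2, 0.2, 0.2, 0.2, 0.2, 0.2, 0.2], [28.3, 28.8, 28.5, 29.5, 29.3, 29.0, 28.6, 29.5, 29.3, 29.0, 28.6, 29.5, 29.2, 28.8, 28.5]]
[[-120.0, -110.0, -100.0, -90.0, -80.0, -70.0, -60.0, -50.0, -40.0, -30.0, -20.0, -10.0, -0.0, 10.0, 20.0, 30.0, 40.0, 50.0, 60.0, 70.0, 80.0, 90.0, 100.0, 110.0, 120.0], [0.3, -0.1, 0.4, -0.1, -0.6, -0.1, 0.4, -0.1, -0.6, -0.1, -0.1, -0.2, 0.3, 0.2, -0.3, -0.4, -0.0, 0.5, -0.5, 0.3, -0.6, -0.3, -0.7, -0.3, 1.5], [28.5, 27.1, 27.2, 29.4, 27.6, 27.9, 28.1, 26.0, 28.4, 28.7, 28.0, 27.0, 27.2, 28.8, 28.7, 27.6, 27.9, 28.2, 25.6, 26.3, 28.2, 28.2, 26.8, 26.8, 24.6]]
[[-120.0, -110.0, -100.0, -90.0, -80.0, -70.0, -60.0, -50.0, -40.0, -30.0, -20.0, -10.0, -0.0, 10.0, 20.0, 30.0, 40.0, 50.0, 60.0, 70.0, 80.0, 90.0, 100.0, 110.0, 120.0], [-0.9, -1.4, -0.8, -0.8, -0.7, 0.3, -0.9, -0.7, -1.1, -1.8, -0.2, -1.5, -1.5, -1.5, -0.5, -1.4, -1.7, -1.8, -2.3, -0.2, -0.9, -1.2, -2.3, -0.9, -1.5], [32.3, 31.5, 33.2, 30.5, 31.4, 30.3, 30.0, 30.2, 29.1, 31.6, 32.2, 31.8, 33.2, 30.3, 28.9, 28.9, 31.0, 30.0, 30.8, 30.9, 31.8, 29.9, 32.2, 31.8, 31.6]]
dish [442.9  -5.6  62.4  62.   74.5 118.  484. ]
```

The rib line is confirmed (centre (608, 3.2), 78.7°), and the dish is back up at 118 mm. I'll lower onto the tube end.

Request:
step_arm --moves '[{"linear": [0,0,-40],"twist": [0,0,0]},{"linear": [0,0,-40],"twist": [0,0,0]},{"linear": [0,0,-17],"twist": [0,0,0]},{"linear": [0,0,-4],"twist": [0,0,0]},{"linear": [0,0,-2],"twist": [0,0,0]}]'

```text
time: 8.35
tool_pos: [0.5846, -0.1113, 0.0756]
tcp_rot: [0.773, 0.634, 0.0, 0.0]
ft_force: [-0.5, 0.1, -0.7]
opening: 0.021
gripper_force: 59.2
```

Request:
step_arm --moves '[{"linear": [0,0,-2],"twist": [0,0,0]},{"linear": [0,0,-1],"twist": [0,0,0]},{"linear": [0,0,0],"twist": [0,0,0]}]'

```text
time: 8.65
tool_pos: [0.5852, -0.1118, 0.0737]
tcp_rot: [0.773, 0.634, 0.001, 0.001]
ft_force: [-1.6, 0.5, 5.7]
opening: 0.0209
gripper_force: 60.0
```

Request:
step_arm --moves '[{"linear": [0,0,-1.5],"twist": [0,0,0]},{"linear": [0,0,-1],"twist": [0,0,0]},{"linear": [0,0,0],"twist": [0,0,0]}]'

```text
time: 8.95
tool_pos: [0.5852, -0.1118, 0.0736]
tcp_rot: [0.773, 0.634, 0.001, 0.002]
ft_force: [-8.1, 3.8, 24.2]
opening: 0.021
gripper_force: 62.8
```

Request:
step_arm --moves '[{"linear": [1.18,5.9,0],"twist": [0,0,0]},{"linear": [1.96,9.8,0],"twist": [0,0,0]},{"linear": [1.96,9.8,0],"twist": [0,0,0]},{"linear": [1.96,9.8,0],"twist": [0,0,0]},{"linear": [1.96,9.8,0],"twist": [0,0,0]}]'

```text
time: 9.45
tool_pos: [0.5964, -0.0692, 0.0738]
tcp_rot: [0.773, 0.634, 0.002, 0.006]
ft_force: [-1.0, -9.7, 17.1]
opening: 0.021
gripper_force: 61.7
```

Request:
step_arm --moves '[{"linear": [1.4,9.8,0],"twist": [0,0,0]},{"linear": [1.4,9.8,0],"twist": [0,0,0]},{"linear": [1.96,9.8,0],"twist": [0,0,0]},{"linear": [1.96,9.8,0],"twist": [0,0,0]},{"linear": [1.96,9.8,0],"twist": [0,0,0]}]'

```text
time: 9.95
tool_pos: [0.6051, -0.02, 0.0738]
tcp_rot: [0.773, 0.634, 0.002, 0.005]
ft_force: [-1.6, -10.6, 18.5]
opening: 0.0208
gripper_force: 61.7
```

Request:
step_arm --moves '[{"linear": [1.96,9.8,0],"twist": [0,0,0]},{"linear": [1.96,9.8,0],"twist": [0,0,0]},{"linear": [1.96,9.8,0],"twist": [0,0,0]},{"linear": [1.96,9.8,0],"twist": [0,0,0]},{"linear": [1.96,9.8,0],"twist": [0,0,0]}]'

```text
time: 10.45
tool_pos: [0.6148, 0.0293, 0.0738]
tcp_rot: [0.773, 0.634, 0.002, 0.005]
ft_force: [-0.9, -10.8, 17.5]
opening: 0.0209
gripper_force: 61.7
```

Request:
step_arm --moves '[{"linear": [1.8,9.8,0],"twist": [0,0,0]},{"linear": [1.8,9.8,0],"twist": [0,0,0]},{"linear": [1.8,9.8,0],"twist": [0,0,0]},{"linear": [1.96,9.8,0],"twist": [0,0,0]},{"linear": [1.96,9.8,0],"twist": [0,0,0]}]'

```text
time: 10.95
tool_pos: [0.624, 0.0785, 0.0738]
tcp_rot: [0.773, 0.634, 0.002, 0.004]
ft_force: [-1.4, -9.5, 17.7]
opening: 0.0209
gripper_force: 61.7
```

Request:
step_arm --moves '[{"linear": [1.96,9.8,0],"twist": [0,0,0]},{"linear": [1.96,9.8,0],"twist": [0,0,0]},{"linear": [1.96,9.8,0],"twist": [0,0,0]},{"linear": [1.96,9.8,0],"twist": [0,0,0]},{"linear": [1,5,0],"twist": [0,0,0]}]'

```text
time: 11.45
tool_pos: [0.6327, 0.1232, 0.0738]
tcp_rot: [0.773, 0.634, 0.002, 0.004]
ft_force: [-1.1, -10.0, 16.6]
opening: 0.0213
gripper_force: 61.6
```

Wiped at about 17 N all the way. I'll lift and return the block to its place on the mat.

Request:
step_arm --moves '[{"linear": [0,0,30],"twist": [0,0,0]},{"linear": [0,0,40],"twist": [0,0,0]},{"linear": [0,0,40],"twist": [0,0,0]},{"linear": [-32,25.7,0],"twist": [0,0,0]},{"linear": [-32,25.7,0],"twist": [0,0,0]}]'

```text
time: 11.95
tool_pos: [0.5663, 0.1762, 0.1814]
tcp_rot: [0.774, 0.634, 0.002, 0.001]
ft_force: [-0.3, 0.5, -0.5]
opening: 0.0209
gripper_force: 59.3
```

Request:
step_arm --moves '[{"linear": [-32,25.7,0],"twist": [0,0,0]},{"linear": [-32,25.7,0],"twist": [0,0,0]},{"linear": [-32,25.7,0],"twist": [0,0,0]},{"linear": [-32,25.7,0],"twist": [0,0,0]},{"linear": [-32,25.7,0],"twist": [0,0,0]}]'

```text
time: 12.45
tool_pos: [0.4051, 0.3054, 0.1804]
tcp_rot: [0.773, 0.634, 0.001, 0.0]
ft_force: [0.2, 1.0, -1.5]
opening: 0.0212
gripper_force: 59.3
```

Request:
step_arm --moves '[{"linear": [0,0,-40],"twist": [0,0,0]},{"linear": [0,0,-40],"twist": [0,0,0]},{"linear": [0,0,-35],"twist": [0,0,0]},{"linear": [0,0,0],"twist": [0,0,0]},{"linear": [0,0,0],"twist": [0,0,0]}]'

```text
time: 12.95
tool_pos: [0.4069, 0.3048, 0.0656]
tcp_rot: [0.773, 0.634, 0.001, 0.0]
ft_force: [0.3, -0.7, -0.4]
opening: 0.021
gripper_force: 59.2
```

```bash
python3 -c "
from h import *
print(tcp())"
```

```text
(12.95, array([406.9, 304.8,  65.6]), 'xang', np.float64(78.71), 'zax', array([ 0.001,  0.   , -1.   ]), 'F', array([ 0.3 , -0.67, -0.42]), 'op', 21.0, 59.2)
```

Request:
step_arm --moves '[{"linear": [0,0,-20],"twist": [0,0,0]},{"linear": [0,0,-10],"twist": [0,0,0]},{"linear": [0,0,-4],"twist": [0,0,0]},{"linear": [0,0,-2.8],"twist": [0,0,0]},{"linear": [0,0,0],"twist": [0,0,0]}]'

```text
time: 13.45
tool_pos: [0.4069, 0.3047, 0.0287]
tcp_rot: [0.773, 0.634, 0.001, 0.0]
ft_force: [0.4, -1.1, 3.5]
opening: 0.0207
gripper_force: 59.9
```

Request:
step_arm --moves '[{"linear": [0,0,0],"twist": [0,0,0]},{"linear": [0,0,0],"twist": [0,0,0]},{"linear": [0,0,0],"twist": [0,0,0]},{"linear": [0,0,0],"twist": [0,0,0]},{"linear": [0,0,0],"twist": [0,0,0]}]' --grip 0.6

```text
time: 13.95
tool_pos: [0.4064, 0.3046, 0.0275]
tcp_rot: [0.773, 0.634, 0.0, 0.0]
ft_force: [-0.1, -0.2, 0.3]
opening: 0.0508
gripper_force: 0.0
```

Request:
step_arm --moves '[{"linear": [0,0,30],"twist": [0,0,0]},{"linear": [0,0,40],"twist": [0,0,0]},{"linear": [0,0,40],"twist": [0,0,0]},{"linear": [0,0,40],"twist": [0,0,0]},{"linear": [0,-45,0],"twist": [0,0,0]}]'

```text
time: 14.45
tool_pos: [0.4085, 0.2623, 0.1823]
tcp_rot: [0.772, 0.636, 0.005, 0.002]
ft_force: [1.7, -0.0, -0.4]
opening: 0.0516
gripper_force: 0.0
```

```bash
python3 - <<'E' 2>/dev/null
from h import *
print(tcp())
b=shot('side','si7'); print(fit([b],(.36,.48,.24,.36),.04,.058))
E
```

```text
(14.45, array([408.5, 262.3, 182.3]), 'xang', np.float64(78.98), 'zax', array([ 0.01 ,  0.004, -1.   ]), 'F', array([ 1.73, -0.  , -0.36]), 'op', 51.6, 0.0)
[407.6 301.7  70.4  22.7  77.8  50.  143. ]
```

The block stands on the mat. Next is strip 3 at (516, -306).

Request:
step_arm --moves '[{"linear": [8.4,-43.5,0],"twist": [0,0,0.081]},{"linear": [8.4,-43.5,0],"twist": [0,0,0.081]},{"linear": [8.4,-43.5,0],"twist": [0,0,0]},{"linear": [8.4,-43.5,0],"twist": [0,0,0]},{"linear": [8.4,-43.5,0],"twist": [0,0,0]}]' --grip 0.5

```text
time: 15.0
tool_pos: [0.4482, 0.0402, 0.1775]
tcp_rot: [0.719, 0.695, -0.0, -0.0]
ft_force: [1.3, 0.2, -1.0]
opening: 0.043
gripper_force: 0.0
```

Request:
step_arm --moves '[{"linear": [8.4,-43.5,0],"twist": [0,0,0]},{"linear": [8.4,-43.5,0],"twist": [0,0,0]},{"linear": [8.4,-43.5,0],"twist": [0,0,0]},{"linear": [8.4,-43.5,0],"twist": [0,0,0]},{"linear": [8.4,-43.5,0],"twist": [0,0,0]}]'

```text
time: 15.5
tool_pos: [0.4902, -0.1774, 0.1773]
tcp_rot: [0.72, 0.694, -0.0, -0.0]
ft_force: [0.3, -0.1, 0.1]
opening: 0.0427
gripper_force: 0.0
```

Request:
step_arm --moves '[{"linear": [8.4,-43.5,0],"twist": [0,0,0]},{"linear": [8.4,-43.5,0],"twist": [0,0,0]},{"linear": [8.4,-43.5,0],"twist": [0,0,0]},{"linear": [0,0,-40],"twist": [0,0,0]},{"linear": [0,0,-40],"twist": [0,0,0]}]'

```text
time: 16.0
tool_pos: [0.5155, -0.3076, 0.0965]
tcp_rot: [0.72, 0.694, 0.0, 0.001]
ft_force: [-0.4, 0.0, -0.9]
opening: 0.0424
gripper_force: 0.0
```

Request:
step_arm --moves '[{"linear": [0,0,-20],"twist": [0,0,0]},{"linear": [0,0,0],"twist": [0,0,0]},{"linear": [0,0,0],"twist": [0,0,0]}]'

```text
time: 16.3
tool_pos: [0.5158, -0.3062, 0.0781]
tcp_rot: [0.719, 0.695, -0.0, 0.0]
ft_force: [0.8, 0.4, 0.9]
opening: 0.0426
gripper_force: 0.0
```

```bash
python3 - <<'E' 2>/dev/null
from h import *
print(tcp())
a=shot('scene','sc8'); print(fit([a],(.49,.56,-.40,-.25),.016,.03)); print(fit([load('scene')],(.49,.56,-.40,-.25),.016,.03))
E
```

```text
(16.3, array([ 515.8, -306.2,   78.1]), 'xang', np.float64(88.0), 'zax', array([ 0., -0., -1.]), 'F', array([0.83, 0.39, 0.91]), 'op', 42.6, 0.0)
[ 517.9 -305.4   80.1   28.8   89.9   20.   377. ]
[ 516.7 -305.3   80.1   30.8   89.4   20.   380. ]
```

On target. I'll descend to TCP z 9 mm and grip.

Request:
step_arm --moves '[{"linear": [0,0,-35],"twist": [0,0,0]},{"linear": [0,0,-25],"twist": [0,0,0]},{"linear": [0,0,-9],"twist": [0,0,0]},{"linear": [0,0,0],"twist": [0,0,0]},{"linear": [0,0,0],"twist": [0,0,0]}]'

```text
time: 16.85
tool_pos: [0.5163, -0.3066, 0.0102]
tcp_rot: [0.719, 0.695, 0.0, 0.001]
ft_force: [-0.2, 0.7, -0.3]
opening: 0.0428
gripper_force: 0.0
```

Request:
step_arm --moves '[{"linear": [0,0,0],"twist": [0,0,0]},{"linear": [0,0,0],"twist": [0,0,0]},{"linear": [0,0,0],"twist": [0,0,0]},{"linear": [0,0,0],"twist": [0,0,0]},{"linear": [0,0,0],"twist": [0,0,0]}]' --grip 0

```text
time: 17.35
tool_pos: [0.5162, -0.3065, 0.0102]
tcp_rot: [0.719, 0.695, 0.0, 0.001]
ft_force: [-0.4, 0.2, 6.5]
opening: 0.0221
gripper_force: 59.2
```

Request:
step_arm --moves '[{"linear": [0,0,10],"twist": [0,0,0]},{"linear": [0,0,40],"twist": [0,0,0]},{"linear": [0,0,40],"twist": [0,0,0]},{"linear": [0,0,0],"twist": [0,0,0]},{"linear": [0,0,0],"twist": [0,0,0]}]'

```text
time: 17.85
tool_pos: [0.5157, -0.306, 0.0997]
tcp_rot: [0.719, 0.695, 0.0, 0.001]
ft_force: [-1.2, 0.5, -1.0]
opening: 0.0219
gripper_force: 59.0
```

```bash
python3 - <<'E' 2>/dev/null
from h import *
print(tcp())
a=shot('scene','sc9');b=shot('side','si9')
for c in(a,b): print(fit([c],(.45,.58,-.40,-.22),.085,.12,lambda p:p.min(-1)>110))
cv2.imwrite('pics/c9.png',np.hstack([cv2.resize(a['pixels'][140:320,80:260],(400,400)),cv2.resize(b['pixels'][220:440,180:400],(400,400))]))
E
```

```text
(17.85, array([ 515.7, -306. ,   99.7]), 'xang', np.float64(88.0), 'zax', array([ 0.002, -0.001, -1.   ]), 'F', array([-1.16,  0.54, -1.02]), 'op', 21.9, 59.0)
[ 518.3 -273.    25.5   15.5   -8.1  109.8   46. ]
[ 521.9 -294.8   59.    44.8   71.7  108.    73. ]
```

View pics/c9.png

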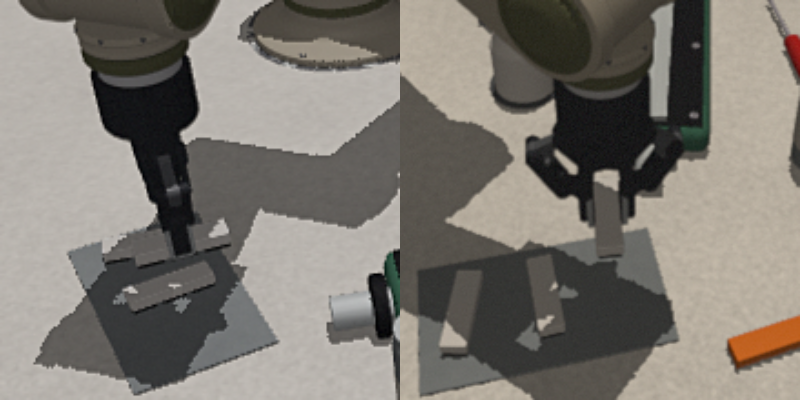

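Strip 3 is held level, with its top at 109.8 mm. I'll carry it over the tube-end place.

Request:
step_arm --moves '[{"linear": [12.6,37.6,0],"twist": [0,0,-0.081]},{"linear": [12.6,37.6,0],"twist": [0,0,-0.081]},{"linear": [12.6,37.6,0],"twist": [0,0,0]},{"linear": [12.6,37.6,0],"twist": [0,0,0]},{"linear": [12.6,37.6,0],"twist": [0,0,0]}]'

```text
time: 18.45
tool_pos: [0.5783, -0.1162, 0.0972]
tcp_rot: [0.773, 0.634, -0.001, -0.001]
ft_force: [-0.2, -0.2, -1.0]
opening: 0.0222
gripper_force: 59.0
```

Request:
step_arm --moves '[{"linear": [12.6,37.6,0],"twist": [0,0,0]},{"linear": [0,0,-25],"twist": [0,0,0]},{"linear": [0,0,-13],"twist": [0,0,0]},{"linear": [0,0,0],"twist": [0,0,0]},{"linear": [0,0,0],"twist": [0,0,0]}]'

```text
time: 18.95
tool_pos: [0.5909, -0.0812, 0.0603]
tcp_rot: [0.774, 0.634, -0.0, -0.0]
ft_force: [-0.2, -1.0, 0.3]
opening: 0.0224
gripper_force: 59.0
```

```bash
cat >> h.py <<'E'
def rf(p): # world mm -> rib frame s,t
    d=np.array([.1959,.9806]); q=np.asarray(p)[:2]-[608,3.2]; return round(q@d,1), round(q@[-d[1],d[0]],1)
E
python3 - <<'E' 2>/dev/null
from h import *
t=tcp();print(t,rf(t[1]))
c=shot('wrist','w10'); w=cloud(c)
f=fit([c],(.5,.7,-.2,.05),.063,.09,lambda p:p.min(-1)>60); print(f,rf(f))
E
```

```text
(18.95, array([590.9, -81.2,  60.3]), 'xang', np.float64(78.64), 'zax', array([-0.001,  0.   , -1.   ]), 'F', array([-0.22, -1.04,  0.33]), 'op', 22.4, 59.0) (np.float64(-86.1), np.float64(0.2))
[  589.7   -79.9    82.1    35.8    71.4    69.8 11553. ] (np.float64(-85.1), np.float64(1.7))
```

View pics/w10.png

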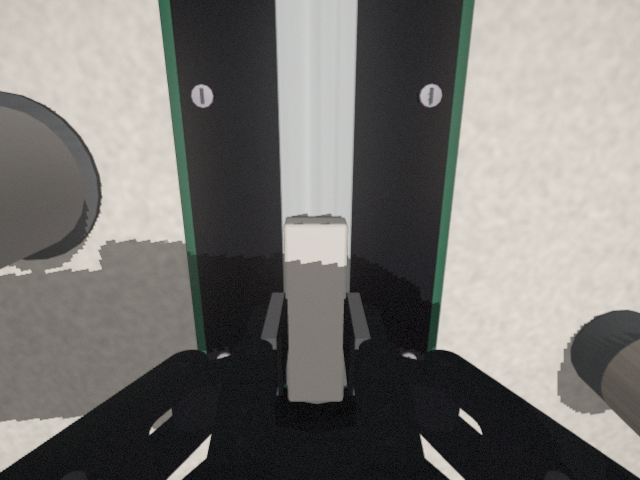

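Wrist view: the strip edges (285–347) are centred on the rib (281–352) and parallel to it. I'll lower it and release.

Request:
step_arm --moves '[{"linear": [0,0,-3],"twist": [0,0,0]},{"linear": [0,0,-2],"twist": [0,0,0]},{"linear": [0,0,-0.8],"twist": [0,0,0]},{"linear": [0,0,0],"twist": [0,0,0]},{"linear": [0,0,0],"twist": [0,0,0]}]'

```text
time: 19.5
tool_pos: [0.5912, -0.0804, 0.0548]
tcp_rot: [0.773, 0.634, 0.0, 0.0]
ft_force: [0.5, 0.1, -1.2]
opening: 0.0222
gripper_force: 59.0
```

```bash
python3 - <<'E' 2>/dev/null
from h import *
t=tcp();print(t,rf(t[1]))
E
```

```text
(19.5, array([591.2, -80.4,  54.8]), 'xang', np.float64(78.71), 'zax', array([ 0., -0., -1.]), 'F', array([ 0.47,  0.09, -1.24]), 'op', 22.2, 59.0) (np.float64(-85.3), np.float64(0.1))
```

Request:
step_arm --moves '[{"linear": [0,0,-0.7],"twist": [0,0,0]},{"linear": [0,0,0],"twist": [0,0,0]}]'

```text
time: 19.7
tool_pos: [0.5912, -0.0804, 0.0542]
tcp_rot: [0.773, 0.634, 0.0, 0.0]
ft_force: [-0.1, 0.3, -0.2]
opening: 0.0223
gripper_force: 59.1
```

Request:
step_arm --moves '[{"linear": [0,0,0],"twist": [0,0,0]},{"linear": [0,0,0],"twist": [0,0,0]},{"linear": [0,0,0],"twist": [0,0,0]},{"linear": [0,0,0],"twist": [0,0,0]},{"linear": [0,0,5],"twist": [0,0,0]}]' --grip 0.5

```text
time: 20.2
tool_pos: [0.5908, -0.0803, 0.0586]
tcp_rot: [0.773, 0.634, -0.0, -0.001]
ft_force: [0.5, 0.5, -0.3]
opening: 0.0428
gripper_force: 0.0
```

Request:
step_arm --moves '[{"linear": [0,0,15],"twist": [0,0,0]},{"linear": [0,0,40],"twist": [0,0,0]},{"linear": [0,0,20],"twist": [0,0,0]},{"linear": [-12,-45,0],"twist": [0,0,0]},{"linear": [-12,-40,0],"twist": [0,0,0]}]'

```text
time: 20.7
tool_pos: [0.5673, -0.166, 0.1353]
tcp_rot: [0.773, 0.635, 0.0, 0.001]
ft_force: [0.7, -0.7, 0.2]
opening: 0.0424
gripper_force: 0.0
```

```bash
cat >> h.py <<'E'
def strips(c,lo,hi,z0=.056,z1=.072):
    f=fit([c],(.55,.68,lo,hi),z0,z1,lambda p:p.min(-1)>60); return f,rf(f)
E
python3 - <<'E' 2>/dev/null
from h import *
t=tcp();print(t,rf(t[1]))
c=shot('wrist','w11');b=shot('side','si11')
print(strips(c,-.15,-.02),strips(b,-.15,-.02))
E
```

```text
(20.7, array([ 567.3, -166. ,  135.3]), 'xang', np.float64(78.84), 'zax', array([ 0.002, -0.001, -1.   ]), 'F', array([ 0.66, -0.71,  0.17]), 'op', 42.4, 0.0) (np.float64(-173.9), np.float64(6.8))
(array([ 591.3,  -79.5,   79.8,   24. ,   78.5,   63.6, 7143. ]), (np.float64(-84.4), np.float64(0.2))) (array([590.3, -79.2,  83.4,  22.6,  81.4,  63.7, 314. ]), (np.float64(-84.3), np.float64(1.2)))
```

Strip 3 lies at s=-84.4, t=0.2 and is still fresh at 63.6 mm. Strip 2 next.

Request:
step_arm --moves '[{"linear": [-22.7,-30.4,0],"twist": [0,0,0.104]},{"linear": [-22.7,-30.4,0],"twist": [0,0,0.104]},{"linear": [-22.7,-30.4,0],"twist": [0,0,0.103]},{"linear": [-22.7,-30.4,0],"twist": [0,0,0]},{"linear": [-22.7,-30.4,0],"twist": [0,0,0]}]'

```text
time: 21.3
tool_pos: [0.4529, -0.3181, 0.1344]
tcp_rot: [0.665, 0.746, 0.0, 0.0]
ft_force: [-0.1, -0.7, -0.2]
opening: 0.0427
gripper_force: 0.0
```

Request:
step_arm --moves '[{"linear": [0,0,-40],"twist": [0,0,0]},{"linear": [0,0,-30],"twist": [0,0,0]},{"linear": [0,0,0],"twist": [0,0,0]}]'

```text
time: 21.6
tool_pos: [0.4523, -0.3159, 0.0612]
tcp_rot: [0.666, 0.746, 0.0, -0.003]
ft_force: [1.3, 0.0, 0.0]
opening: 0.0428
gripper_force: 0.0
```

```bash
python3 - <<'E' 2>/dev/null
from h import *
print(tcp())
for n in('scene','side'):
    a=shot(n,n+'12'); print(fit([a],(.415,.49,-.40,-.25),.016,.024,lambda p:p.min(-1)>60))
E
```

```text
(21.6, array([ 452.3, -315.9,   61.2]), 'xang', np.float64(96.51), 'zax', array([-0.005,  0.005, -1.   ]), 'F', array([1.31, 0.04, 0.03]), 'op', 42.8, 0.0)
[ 456.6 -317.4   80.4   30.9  -81.5   19.9  341. ]
[ 453.9 -317.9   80.9   23.7  -83.3   19.7  585. ]
```

Request:
step_arm --moves '[{"linear": [0.3,0,-25],"twist": [0,0,0]},{"linear": [0,0,-20],"twist": [0,0,0]},{"linear": [0,0,-9],"twist": [0,0,0]},{"linear": [0,0,0],"twist": [0,0,0]},{"linear": [0,0,0],"twist": [0,0,0]}]'

```text
time: 22.2
tool_pos: [0.4547, -0.3179, 0.0114]
tcp_rot: [0.666, 0.746, -0.0, 0.001]
ft_force: [-0.1, -0.8, -0.3]
opening: 0.0425
gripper_force: 0.0
```

Request:
step_arm --moves '[{"linear": [0,0,0],"twist": [0,0,0]},{"linear": [0,0,0],"twist": [0,0,0]},{"linear": [0,0,0],"twist": [0,0,0]},{"linear": [0,0,0],"twist": [0,0,0]},{"linear": [0,0,0],"twist": [0,0,0]}]' --grip 0

```text
time: 22.7
tool_pos: [0.4545, -0.3178, 0.0114]
tcp_rot: [0.666, 0.746, -0.0, 0.001]
ft_force: [-0.6, 0.8, 5.1]
opening: 0.0223
gripper_force: 59.3
```

Request:
step_arm --moves '[{"linear": [0,0,10],"twist": [0,0,0]},{"linear": [0,0,40],"twist": [0,0,0]},{"linear": [0,0,40],"twist": [0,0,0]},{"linear": [0,0,0],"twist": [0,0,0]},{"linear": [0,0,0],"twist": [0,0,0]}]'

```text
time: 23.2
tool_pos: [0.4541, -0.3175, 0.1012]
tcp_rot: [0.666, 0.746, -0.0, 0.001]
ft_force: [-1.2, -0.3, -1.4]
opening: 0.0218
gripper_force: 59.0
```

```bash
python3 - <<'E' 2>/dev/null
from h import *
t=tcp();print(t)
E
```

```text
(23.2, array([ 454.1, -317.5,  101.2]), 'xang', np.float64(96.53), 'zax', array([ 0.001, -0.002, -1.   ]), 'F', array([-1.16, -0.33, -1.43]), 'op', 21.8, 59.0)
```

Request:
step_arm --moves '[{"linear": [19.25,40.15,0],"twist": [0,0,-0.078]},{"linear": [19.25,40.15,0],"twist": [0,0,-0.078]},{"linear": [19.25,40.15,0],"twist": [0,0,-0.078]},{"linear": [19.25,40.15,0],"twist": [0,0,-0.077]},{"linear": [19.25,40.15,0],"twist": [0,0,0]}]'

```text
time: 23.7
tool_pos: [0.5501, -0.1147, 0.0988]
tcp_rot: [0.774, 0.633, -0.001, -0.001]
ft_force: [1.4, -0.5, -0.2]
opening: 0.022
gripper_force: 59.0
```

Request:
step_arm --moves '[{"linear": [19.25,40.15,0],"twist": [0,0,0]},{"linear": [19.25,40.15,0],"twist": [0,0,0]},{"linear": [19.25,40.15,0],"twist": [0,0,0]},{"linear": [0,0,-25],"twist": [0,0,0]},{"linear": [0,0,-13],"twist": [0,0,0]}]'

```text
time: 24.2
tool_pos: [0.6067, 0.0052, 0.0592]
tcp_rot: [0.773, 0.635, -0.001, -0.002]
ft_force: [-0.3, -0.7, -0.8]
opening: 0.022
gripper_force: 59.0
```

Request:
step_arm --moves '[{"linear": [0,0,0],"twist": [0,0,0]},{"linear": [0,0,0],"twist": [0,0,0]}]'

```text
time: 24.4
tool_pos: [0.6077, 0.0029, 0.0619]
tcp_rot: [0.774, 0.634, -0.0, -0.0]
ft_force: [0.4, -0.7, 0.9]
opening: 0.0216
gripper_force: 59.0
```

```bash
python3 - <<'E' 2>/dev/null
from h import *
t=tcp();print(t,rf(t[1]))
c=shot('wrist','w13')
for z0 in(.068,.07): print(strips(c,-.1,.1,z0,.082))
f=K(c)
# edges of strip (front half) vs rib: columns in rows
p=c['pixels'].min(-1).astype(int)
w=cloud(c)
m=(w[...,2]>.070)&(w[...,2]<.08)&(p>60); P=w[m]*1000
for lo in(10,20,30):
    s=(P[:,:2]-[608,3.2])@[.1959,.9806]; tt=(P[:,:2]-[608,3.2])@[-.9806,.1959]; k=(s>lo)&(s<lo+8); print(lo,np.percentile(tt[k],[1,99]).round(1), s.max().round(1))
E
```

```text
(24.4, array([607.7,   2.9,  61.9]), 'xang', np.float64(78.64), 'zax', array([-0.001,  0.   , -1.   ]), 'F', array([ 0.39, -0.66,  0.89]), 'op', 21.6, 59.0) (np.float64(-0.4), np.float64(0.2))
(array([6.0610e+02, 3.4000e+00, 8.1700e+01, 3.5600e+01, 7.1600e+01,
       7.0100e+01, 1.0685e+04]), (np.float64(-0.2), np.float64(1.9)))
(array([6.060e+02, 3.400e+00, 8.080e+01, 3.540e+01, 7.100e+01, 7.050e+01,
       6.347e+03]), (np.float64(-0.2), np.float64(2.0)))
10 [-16.4  17.3] 39.8
20 [-10.9  11.6] 39.8
30 [-11.   11.5] 39.8
```

Request:
step_arm --moves '[{"linear": [0,0.5,-4],"twist": [0,0,0]},{"linear": [0,0,-2],"twist": [0,0,0]},{"linear": [0,0,-0.5],"twist": [0,0,0]},{"linear": [0,0,0],"twist": [0,0,0]}]'

```text
time: 24.85
tool_pos: [0.6079, 0.0042, 0.0556]
tcp_rot: [0.773, 0.634, 0.0, 0.0]
ft_force: [0.6, 0.4, 0.3]
opening: 0.0223
gripper_force: 59.0
```

Request:
step_arm --moves '[{"linear": [0,0,0],"twist": [0,0,0]},{"linear": [0,0,0],"twist": [0,0,0]},{"linear": [0,0,0],"twist": [0,0,0]},{"linear": [0,0,0],"twist": [0,0,0]},{"linear": [0,0,5],"twist": [0,0,0]}]' --grip 0.5

```text
time: 25.35
tool_pos: [0.6076, 0.0044, 0.0602]
tcp_rot: [0.773, 0.634, -0.0, -0.0]
ft_force: [0.3, -0.5, 0.5]
opening: 0.0426
gripper_force: 0.0
```

Request:
step_arm --moves '[{"linear": [0,0,15],"twist": [0,0,0]},{"linear": [0,0,40],"twist": [0,0,0]},{"linear": [0,0,20],"twist": [0,0,0]},{"linear": [-12,-45,0],"twist": [0,0,0]},{"linear": [-12,-40,0],"twist": [0,0,0]}]'

```text
time: 25.85
tool_pos: [0.584, -0.0813, 0.1367]
tcp_rot: [0.773, 0.635, 0.001, 0.001]
ft_force: [0.4, 0.1, -0.6]
opening: 0.0425
gripper_force: 0.0
```

```bash
python3 - <<'E' 2>/dev/null
from h import *
t=tcp();print(t,rf(t[1]))
c=shot('wrist','w14');b=shot('side','si14')
print(strips(c,-.0395,.1),strips(b,-.0395,.1))
E
```

```text
(25.85, array([584. , -81.3, 136.7]), 'xang', np.float64(78.84), 'zax', array([ 0.002, -0.001, -1.   ]), 'F', array([ 0.42,  0.09, -0.62]), 'op', 42.5, 0.0) (np.float64(-87.6), np.float64(7.0))
(array([6.071e+02, 9.000e-01, 8.690e+01, 2.400e+01, 7.850e+01, 6.360e+01,
       7.090e+03]), (np.float64(-2.4), np.float64(0.4))) (array([606.7,   1.1,  84.8,  24. ,  80.3,  63.7, 252. ]), (np.float64(-2.3), np.float64(0.9)))
```

Strip 2 lies at s≈1, t=0.4. Strip 1 next.

Request:
step_arm --moves '[{"linear": [-29.5,-34.9,0],"twist": [0,0,0.04]},{"linear": [-29.5,-34.9,0],"twist": [0,0,0]},{"linear": [-29.5,-34.9,0],"twist": [0,0,0]},{"linear": [-29.5,-34.9,0],"twist": [0,0,0]},{"linear": [-29.5,-34.9,0],"twist": [0,0,0]}]'

```text
time: 26.45
tool_pos: [0.4354, -0.256, 0.136]
tcp_rot: [0.76, 0.65, 0.0, 0.0]
ft_force: [1.2, -0.4, 0.3]
opening: 0.0429
gripper_force: 0.0
```

Request:
step_arm --moves '[{"linear": [-29.5,-34.9,0],"twist": [0,0,0]},{"linear": [-29.5,-34.9,0],"twist": [0,0,0]},{"linear": [0,0,-40],"twist": [0,0,0]},{"linear": [0,0,0],"twist": [0,0,0]},{"linear": [0,0,0],"twist": [0,0,0]}]'

```text
time: 26.95
tool_pos: [0.3778, -0.3244, 0.096]
tcp_rot: [0.76, 0.65, 0.0, -0.001]
ft_force: [0.3, -0.2, -0.4]
opening: 0.0428
gripper_force: 0.0
```

```bash
python3 - <<'E' 2>/dev/null
from h import *
print(tcp())
for n in('scene','side'):
    a=shot(n,n+'15'); print(fit([a],(.33,.415,-.40,-.25),.016,.024,lambda p:p.min(-1)>60))
E
```

```text
(26.95, array([ 377.8, -324.4,   96. ]), 'xang', np.float64(81.04), 'zax', array([-0.001,  0.001, -1.   ]), 'F', array([ 0.31, -0.22, -0.35]), 'op', 42.8, 0.0)
[ 379.9 -324.2   79.7   28.9   82.7   20.   300. ]
[ 377.7 -324.9   81.3   24.1   81.1   19.7  635. ]
```

Request:
step_arm --moves '[{"linear": [0,-0.7,-40],"twist": [0,0,0]},{"linear": [0,0,-35],"twist": [0,0,0]},{"linear": [0,0,-11],"twist": [0,0,0]},{"linear": [0,0,0],"twist": [0,0,0]},{"linear": [0,0,0],"twist": [0,0,0]}]'

```text
time: 27.55
tool_pos: [0.3783, -0.3262, 0.0111]
tcp_rot: [0.76, 0.65, -0.0, 0.001]
ft_force: [-0.2, 0.3, 0.8]
opening: 0.0426
gripper_force: 0.0
```

Request:
step_arm --moves '[{"linear": [0,0,0],"twist": [0,0,0]},{"linear": [0,0,0],"twist": [0,0,0]},{"linear": [0,0,0],"twist": [0,0,0]},{"linear": [0,0,0],"twist": [0,0,0]},{"linear": [0,0,0],"twist": [0,0,0]}]' --grip 0

```text
time: 28.05
tool_pos: [0.3781, -0.3263, 0.0111]
tcp_rot: [0.76, 0.65, -0.0, 0.002]
ft_force: [-0.8, 1.6, 7.2]
opening: 0.0219
gripper_force: 59.2
```

Request:
step_arm --moves '[{"linear": [0,0,10],"twist": [0,0,0]},{"linear": [0,0,40],"twist": [0,0,0]},{"linear": [0,0,40],"twist": [0,0,0]},{"linear": [0,0,0],"twist": [0,0,0]},{"linear": [0,0,0],"twist": [0,0,0]}]'

```text
time: 28.55
tool_pos: [0.3776, -0.3258, 0.1008]
tcp_rot: [0.76, 0.649, -0.0, 0.001]
ft_force: [-0.5, -0.2, -1.8]
opening: 0.0219
gripper_force: 59.0
```

```bash
python3 - <<'E' 2>/dev/null
from h import *
t=tcp();print(t)
E
```

```text
(28.55, array([ 377.6, -325.8,  100.8]), 'xang', np.float64(81.0), 'zax', array([ 0.001, -0.002, -1.   ]), 'F', array([-0.51, -0.19, -1.82]), 'op', 21.9, 59.0)
```

Request:
step_arm --moves '[{"linear": [22.45,37.5,0],"twist": [0,0,-0.04]},{"linear": [22.45,37.5,0],"twist": [0,0,0]},{"linear": [22.45,37.5,0],"twist": [0,0,0]},{"linear": [22.45,37.5,0],"twist": [0,0,0]},{"linear": [22.45,37.5,0],"twist": [0,0,0]}]'

```text
time: 29.05
tool_pos: [0.4898, -0.1363, 0.0986]
tcp_rot: [0.773, 0.634, -0.0, -0.001]
ft_force: [-0.3, -0.4, -0.3]
opening: 0.0218
gripper_force: 59.0
```

Request:
step_arm --moves '[{"linear": [22.45,37.5,0],"twist": [0,0,0]},{"linear": [22.45,37.5,0],"twist": [0,0,0]},{"linear": [22.45,37.5,0],"twist": [0,0,0]},{"linear": [22.45,37.5,0],"twist": [0,0,0]},{"linear": [22.45,37.5,0],"twist": [0,0,0]}]'

```text
time: 29.55
tool_pos: [0.6019, 0.0511, 0.0983]
tcp_rot: [0.773, 0.634, -0.001, -0.001]
ft_force: [0.5, -1.0, -0.3]
opening: 0.0222
gripper_force: 59.0
```

Request:
step_arm --moves '[{"linear": [22.45,37.5,0],"twist": [0,0,0]},{"linear": [0,0,-25],"twist": [0,0,0]},{"linear": [0,0,-13],"twist": [0,0,0]},{"linear": [0,0,0],"twist": [0,0,0]},{"linear": [0,0,0],"twist": [0,0,0]}]'

```text
time: 30.05
tool_pos: [0.6241, 0.086, 0.0614]
tcp_rot: [0.774, 0.634, -0.0, -0.0]
ft_force: [-0.5, -0.1, -1.1]
opening: 0.0219
gripper_force: 59.0
```

```bash
python3 - <<'E' 2>/dev/null
from h import *
t=tcp();print(t,rf(t[1]))
c=shot('wrist','w16')
p=c['pixels'].min(-1).astype(int)
w=cloud(c)
m=(w[...,2]>.068)&(w[...,2]<.08)&(p>60); P=w[m]*1000
for lo in(105,115):
    s=(P[:,:2]-[608,3.2])@[.1959,.9806]; tt=(P[:,:2]-[608,3.2])@[-.9806,.1959]; k=(s>lo)&(s<lo+8); print(lo,np.percentile(tt[k],[1,99]).round(1), s.max().round(1))
E
```

```text
(30.05, array([624.1,  86. ,  61.4]), 'xang', np.float64(78.65), 'zax', array([-0.001, -0.   , -1.   ]), 'F', array([-0.47, -0.14, -1.15]), 'op', 21.9, 59.0) (np.float64(84.3), np.float64(0.4))
105 [-11.2  12.2] 126.0
115 [-10.9  12.3] 126.0
```

Request:
step_arm --moves '[{"linear": [0.4,0,-4],"twist": [0,0,0]},{"linear": [0,0,-1.5],"twist": [0,0,0]},{"linear": [0,0,-0.5],"twist": [0,0,0]},{"linear": [0,0,0],"twist": [0,0,0]}]'

```text
time: 30.5
tool_pos: [0.6248, 0.0867, 0.0556]
tcp_rot: [0.773, 0.634, 0.0, 0.0]
ft_force: [-1.0, -0.2, -0.2]
opening: 0.0221
gripper_force: 59.0
```

Request:
step_arm --moves '[{"linear": [0,0,0],"twist": [0,0,0]},{"linear": [0,0,0],"twist": [0,0,0]},{"linear": [0,0,0],"twist": [0,0,0]},{"linear": [0,0,0],"twist": [0,0,0]},{"linear": [0,0,5],"twist": [0,0,0]}]' --grip 0.5

```text
time: 31.0
tool_pos: [0.6244, 0.0868, 0.0601]
tcp_rot: [0.773, 0.634, -0.0, -0.0]
ft_force: [-1.1, -0.6, -0.2]
opening: 0.0426
gripper_force: 0.0
```

Request:
step_arm --moves '[{"linear": [0,0,15],"twist": [0,0,0]},{"linear": [0,0,40],"twist": [0,0,0]},{"linear": [0,0,45],"twist": [0,0,0]},{"linear": [-20,40,10],"twist": [0,0,0]},{"linear": [-20,40,10],"twist": [0,0,0]}]'

```text
time: 31.5
tool_pos: [0.5849, 0.167, 0.1824]
tcp_rot: [0.774, 0.633, 0.001, 0.001]
ft_force: [0.3, -0.4, 0.0]
opening: 0.0425
gripper_force: 0.0
```

```bash
python3 - <<'E' 2>/dev/null
from h import *
t=tcp();print(t,rf(t[1]))
c=shot('wrist','w17');b=shot('side','si17');a=shot('scene','sc17')
print(strips(b,-.15,-.041),strips(b,-.035,.04),strips(b,.048,.15))
for k in (a,b,c): print(fit([k],(.48,.6,.2,.4),.075,.1))
cv2.imwrite('pics/c17.png',np.hstack([cv2.resize(a['pixels'][160:310,220:500],(400,300)),cv2.resize(b['pixels'][130:330,180:400],(400,300))]))
E
```

```text
(31.5, array([584.9, 167. , 182.4]), 'xang', np.float64(78.58), 'zax', array([ 0.003,  0.   , -1.   ]), 'F', array([ 0.25, -0.4 ,  0.04]), 'op', 42.5, 0.0) (np.float64(156.1), np.float64(54.7))
(array([591.3, -80.9,  81.1,  23.9,  78.8,  63.6, 316. ]), (np.float64(-85.7), np.float64(-0.1))) (array([607.5,   1.9,  77.9,  24. ,  78.6,  63.6, 242. ]), (np.float64(-1.4), np.float64(0.2))) (array([624.8,  87.3,  80.3,  23.7,  81. ,  63.9, 207. ]), (np.float64(85.8), np.float64(0.0)))
[529.4 296.9 111.1  27.3  80.2  89.  495. ]
[526.2 292.5 109.2  24.7  82.   91.6 228. ]
[ 525.   283.1   81.1   25.3   81.9   91.9 6602. ]
```

View pics/c17.png

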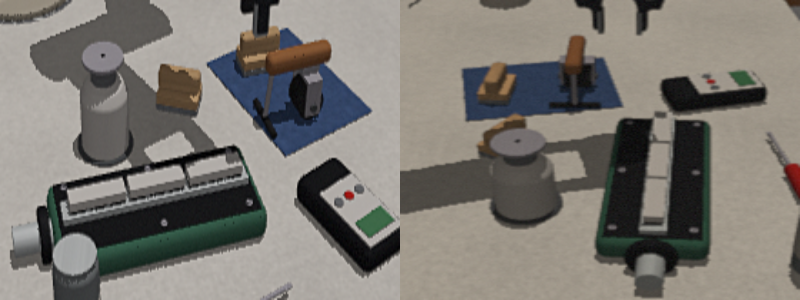

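All three strips lie in one line and are still fresh. Next I'll refine the roller pose and go to grip it.

```bash
python3 - <<'E' 2>/dev/null
from h import *
c=load('w3')
print(fit([c],(.48,.6,.2,.4),.08,.1)); c=load('w17')
w=cloud(c);m=(w[...,2]>.08)&(w[...,2]<.1)&(w[...,0]>.48)&(w[...,0]<.58); P=w[m]*1000
for lo in range(250,350,15):
    k=(P[:,1]>lo)&(P[:,1]<lo+5)
    if k.sum()>10: print(lo,np.percentile(P[k,0],[1,50,99]).round(1))
print(P[:,1].max(),P[:,1].min())
E
```

```text
[ 525.6  298.   109.2   23.5   81.9   91.8 7161. ]
250 [510.  523.4 532.6]
265 [512.3 525.3 534.8]
280 [514.5 527.5 537.1]
295 [516.5 529.6 539.1]
310 [518.4 531.9 541.2]
323.0736076999294 242.38046153547012
```

Request:
step_arm --moves '[{"linear": [-13,37,0],"twist": [0,0,0.025]},{"linear": [-13,37,0],"twist": [0,0,0.025]},{"linear": [-14,37,0],"twist": [0,0,0]},{"linear": [-14,37,0],"twist": [0,0,0]},{"linear": [0,0,-30],"twist": [0,0,0]}]' --grip 0.6

```text
time: 32.15
tool_pos: [0.5312, 0.3185, 0.1534]
tcp_rot: [0.756, 0.655, 0.004, 0.001]
ft_force: [2.0, -1.0, -0.5]
opening: 0.0514
gripper_force: 0.0
```

Request:
step_arm --moves '[{"linear": [0,0,0],"twist": [0,0,0]},{"linear": [0,0,0],"twist": [0,0,0]}]'

```text
time: 32.35
tool_pos: [0.5314, 0.3138, 0.1505]
tcp_rot: [0.758, 0.653, -0.001, -0.0]
ft_force: [0.1, -1.0, 0.8]
opening: 0.0511
gripper_force: 0.0
```

```bash
python3 - <<'E' 2>/dev/null
from h import *
print(tcp())
E
```

```text
(32.35, array([531.4, 313.8, 150.5]), 'xang', np.float64(81.51), 'zax', array([-0.001, -0.001, -1.   ]), 'F', array([ 0.11, -0.95,  0.77]), 'op', 51.1, 0.0)
```

Request:
step_arm --moves '[{"linear": [-1.2,3,-30],"twist": [0,0,0.005]},{"linear": [0,0,-35],"twist": [0,0,0]},{"linear": [0,0,-15],"twist": [0,0,0]},{"linear": [0,0,-3],"twist": [0,0,0]},{"linear": [0,0,0],"twist": [0,0,0]}]'

```text
time: 32.85
tool_pos: [0.5307, 0.3172, 0.0686]
tcp_rot: [0.756, 0.655, 0.001, 0.0]
ft_force: [-0.3, 1.0, 0.8]
opening: 0.0507
gripper_force: 0.0
```

Request:
step_arm --moves '[{"linear": [0,0,0],"twist": [0,0,0]},{"linear": [0,0,0],"twist": [0,0,0]},{"linear": [0,0,0],"twist": [0,0,0]},{"linear": [0,0,0],"twist": [0,0,0]},{"linear": [0,0,0],"twist": [0,0,0]}]' --grip 0

```text
time: 33.35
tool_pos: [0.5303, 0.318, 0.0691]
tcp_rot: [0.755, 0.655, 0.001, 0.001]
ft_force: [-1.5, -0.3, 5.7]
opening: 0.0229
gripper_force: 59.7
```

```bash
python3 - <<'E' 2>/dev/null
from h import *
print(tcp())
E
```

```text
(33.35, array([530.3, 318. ,  69.1]), 'xang', np.float64(81.87), 'zax', array([ 0.003,  0.001, -1.   ]), 'F', array([-1.49, -0.34,  5.72]), 'op', 22.9, 59.7)
```

The roller is gripped. I'll lift it, tip it 8° and carry it over the nose strip.

Request:
step_arm --moves '[{"linear": [0,0,15],"twist": [0,0,0]},{"linear": [0,0,40],"twist": [0,0,0]},{"linear": [0,0,40],"twist": [0,0,0]},{"linear": [0,0,25],"twist": [0,0,-0.055]},{"linear": [15.9,-37.6,0],"twist": [-0.0687,0.0137,0]}]'

```text
time: 33.85
tool_pos: [0.5452, 0.2825, 0.1921]
tcp_rot: [0.772, 0.635, -0.024, 0.023]
ft_force: [0.4, -0.2, -5.1]
opening: 0.023
gripper_force: 60.0
```

Request:
step_arm --moves '[{"linear": [15.9,-37.6,0],"twist": [-0.0687,0.0137,0]},{"linear": [15.9,-37.6,0],"twist": [0,0,0]},{"linear": [15.9,-37.6,0],"twist": [0,0,0]},{"linear": [15.9,-37.6,0],"twist": [0,0,0]},{"linear": [15.9,-37.6,0],"twist": [0,0,0]}]'

```text
time: 34.35
tool_pos: [0.6251, 0.0908, 0.1872]
tcp_rot: [0.771, 0.633, -0.054, 0.044]
ft_force: [0.0, 1.0, -4.0]
opening: 0.0228
gripper_force: 60.1
```

Request:
step_arm --moves '[{"linear": [0,0,-25],"twist": [0,0,0]},{"linear": [0,0,-10],"twist": [0,0,0]},{"linear": [0,0,0],"twist": [0,0,0]},{"linear": [0,0,0],"twist": [0,0,0]}]'

```text
time: 34.75
tool_pos: [0.6249, 0.0932, 0.153]
tcp_rot: [0.771, 0.633, -0.054, 0.044]
ft_force: [0.6, 0.2, -3.1]
opening: 0.0226
gripper_force: 60.0
```

```bash
python3 - <<'E' 2>/dev/null
from h import *
t=tcp();print(t,rf(t[1]))
b=shot('side','si18');a=shot('scene','sc18')
cv2.imwrite('pics/c18.png',np.hstack([cv2.resize(a['pixels'][130:310,240:440],(400,360)),cv2.resize(b['pixels'][130:310,240:440],(400,360))]))
E
```

```text
(34.75, array([624.9,  93.2, 153. ]), 'xang', np.float64(78.79), 'zax', array([-0.027, -0.137, -0.99 ]), 'F', array([ 0.6 ,  0.25, -3.08]), 'op', 22.6, 60.0) (np.float64(91.6), np.float64(1.1))
```

View pics/c18.png

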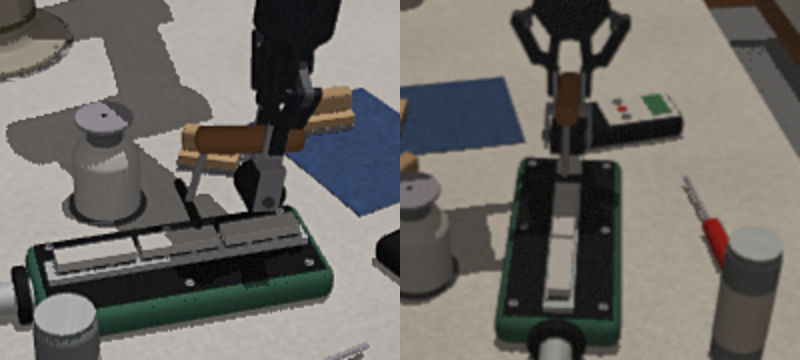

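Request:
step_arm --moves '[{"linear": [1,0,-12],"twist": [0,0,0]},{"linear": [0,0,-6],"twist": [0,0,0]},{"linear": [0,0,0],"twist": [0,0,0]}]'

```text
time: 35.15
tool_pos: [0.6253, 0.0923, 0.133]
tcp_rot: [0.771, 0.633, -0.055, 0.044]
ft_force: [0.7, -0.2, -5.3]
opening: 0.0233
gripper_force: 60.1
```

```bash
python3 - <<'E' 2>/dev/null
from h import *
t=tcp();print(t,rf(t[1]))
for n in('scene','side'):
    c=shot(n,n+'19'); w=cloud(c)*1000; p=c['pixels'].astype(int)
    d=np.array([.1959,.9806]); q=w[...,:2]-[608,3.2]; s=q@d; tt=q@[-d[1],d[0]]
    m=(p[...,2]-p[...,0]>25)&(w[...,2]>110)&(abs(tt)<25)&(s>0)&(s<150)
    S,Z,T=s[m],w[...,2][m],tt[m]; o=[]
    for lo in range(0,150,15):
        k=(S>lo)&(S<lo+15)
        if k.sum()>5:o.append((lo,k.sum(),np.percentile(Z[k],95).round(1),np.median(T[k]).round(1)))
    print(n,S.min().round(),S.max().round(),o)
    m=(p.max(-1)<60)&(abs(tt)<45)&(s>-10)&(s<40)&(w[...,2]>55)&(w[...,2]<110); print('heel',m.sum(),np.percentile(w[...,2][m],[2,50,98]).round(1),np.median(s[m]).round(1),tt[m].min().round(),tt[m].max().round())
E
```

```text
(35.15, array([625.3,  92.3, 133. ]), 'xang', np.float64(78.75), 'zax', array([-0.03 , -0.137, -0.99 ]), 'F', array([ 0.71, -0.21, -5.33]), 'op', 23.3, 60.1) (np.float64(90.8), np.float64(0.5))
scene 17.0 125.0 [(15, np.int64(92), np.float64(166.6), np.float64(-7.3)), (30, np.int64(110), np.float64(165.7), np.float64(-9.2)), (45, np.int64(101), np.float64(164.0), np.float64(-9.3)), (60, np.int64(97), np.float64(161.5), np.float64(-9.3)), (75, np.int64(54), np.float64(159.4), np.float64(-7.4)), (105, np.int64(60), np.float64(153.4), np.float64(-10.3)), (120, np.int64(17), np.float64(153.0), np.float64(-9.1))]
heel 125 [64.8 86.2 89.8] 9.4 -38.0 39.0
side 15.0 148.0 [(15, np.int64(96), np.float64(166.9), np.float64(0.5)), (30, np.int64(29), np.float64(166.5), np.float64(-0.3)), (45, np.int64(27), np.float64(164.5), np.float64(0.1)), (60, np.int64(31), np.float64(449.2), np.float64(1.1)), (75, np.int64(41), np.float64(446.2), np.float64(0.5)), (90, np.int64(25), np.float64(384.3), np.float64(-0.3)), (105, np.int64(17), np.float64(156.5), np.float64(2.5)), (135, np.int64(9), np.float64(429.8), np.float64(2.7))]
heel 147 [80.4 85.7 90.2] 7.7 -37.0 37.0
```

Handle slope 8.6°, wheel over the centre of the nose strip and heel clear. I'll press down.

Request:
step_arm --moves '[{"linear": [0,0,-3],"twist": [0,0,0]},{"linear": [0,0,-2],"twist": [0,0,0]},{"linear": [0,0,-1.5],"twist": [0,0,0]},{"linear": [0,0,0],"twist": [0,0,0]}]'

```text
time: 35.65
tool_pos: [0.6262, 0.0922, 0.1295]
tcp_rot: [0.771, 0.633, -0.054, 0.045]
ft_force: [-2.6, 0.6, 5.0]
opening: 0.023
gripper_force: 61.4
```

Request:
step_arm --moves '[{"linear": [0,0,-1.5],"twist": [0,0,0]},{"linear": [0,0,-1.5],"twist": [0,0,0]},{"linear": [0,0,0],"twist": [0,0,0]}]'

```text
time: 35.95
tool_pos: [0.6262, 0.0922, 0.1275]
tcp_rot: [0.771, 0.633, -0.053, 0.045]
ft_force: [-4.2, 0.7, 10.2]
opening: 0.0229
gripper_force: 62.3
```

Request:
step_arm --moves '[{"linear": [0,0,-1.5],"twist": [0,0,0]},{"linear": [0,0,-1],"twist": [0,0,0]},{"linear": [0,0,0],"twist": [0,0,0]},{"linear": [0,0,0],"twist": [0,0,0]},{"linear": [0,0,0],"twist": [0,0,0]}]'

```text
time: 36.45
tool_pos: [0.6263, 0.0922, 0.1256]
tcp_rot: [0.771, 0.633, -0.053, 0.046]
ft_force: [-5.4, 1.5, 15.3]
opening: 0.023
gripper_force: 62.8
```

Request:
step_arm --moves '[{"linear": [0,0,-0.5],"twist": [0,0,0]},{"linear": [0,0,0],"twist": [0,0,0]},{"linear": [0,0,0],"twist": [0,0,0]}]'

```text
time: 36.75
tool_pos: [0.6263, 0.0922, 0.1256]
tcp_rot: [0.771, 0.633, -0.053, 0.046]
ft_force: [-6.1, 2.1, 18.0]
opening: 0.0229
gripper_force: 63.2
```

That strip is down at 23 N. I'll lift and press the middle strip the same way, then the tube strip, before the full rolling pass.

Request:
step_arm --moves '[{"linear": [0,0,8],"twist": [0,0,0]},{"linear": [0,0,10],"twist": [0,0,0]},{"linear": [-8.2,-41.2,0],"twist": [0,0,0]},{"linear": [-8.3,-41.2,0],"twist": [0,0,0]},{"linear": [0,0,0],"twist": [0,0,0]}]'

```text
time: 37.25
tool_pos: [0.6089, 0.0055, 0.1403]
tcp_rot: [0.773, 0.631, -0.055, 0.045]
ft_force: [-0.7, 0.3, -4.4]
opening: 0.0229
gripper_force: 60.3
```

Request:
step_arm --moves '[{"linear": [0,0,-8],"twist": [0,0,0]},{"linear": [0,0,-3],"twist": [0,0,0]},{"linear": [0,0,-2],"twist": [0,0,0]},{"linear": [0,0,-2],"twist": [0,0,0]},{"linear": [0,0,0],"twist": [0,0,0]}]'

```text
time: 37.75
tool_pos: [0.6098, 0.0109, 0.1268]
tcp_rot: [0.771, 0.633, -0.054, 0.045]
ft_force: [-4.3, 1.9, 9.9]
opening: 0.0228
gripper_force: 62.3
```

```bash
python3 - <<'E' 2>/dev/null
from h import *
t=tcp();print(t,rf(t[1]))
E
```

```text
(37.75, array([609.8,  10.9, 126.8]), 'xang', np.float64(78.79), 'zax', array([-0.025, -0.138, -0.99 ]), 'F', array([-4.26,  1.93,  9.93]), 'op', 22.8, 62.3) (np.float64(7.9), np.float64(-0.3))
```

Request:
step_arm --moves '[{"linear": [0,0,-1.5],"twist": [0,0,0]},{"linear": [0,0,-1],"twist": [0,0,0]},{"linear": [0,0,0],"twist": [0,0,0]},{"linear": [0,0,0],"twist": [0,0,0]},{"linear": [0,0,0],"twist": [0,0,0]}]'

```text
time: 38.25
tool_pos: [0.6099, 0.0109, 0.1255]
tcp_rot: [0.771, 0.633, -0.053, 0.046]
ft_force: [-6.9, 0.3, 19.2]
opening: 0.0232
gripper_force: 63.5
```

Request:
step_arm --moves '[{"linear": [0,0,8],"twist": [0,0,0]},{"linear": [0,0,10],"twist": [0,0,0]},{"linear": [-8.4,-42.2,0],"twist": [0,0,0]},{"linear": [-8.4,-42.1,0],"twist": [0,0,0]},{"linear": [0,0,0],"twist": [0,0,0]}]'

```text
time: 38.75
tool_pos: [0.5922, -0.0784, 0.1405]
tcp_rot: [0.772, 0.631, -0.055, 0.045]
ft_force: [-0.1, 0.5, -4.2]
opening: 0.0228
gripper_force: 60.2
```

Request:
step_arm --moves '[{"linear": [0,0,-8],"twist": [0,0,0]},{"linear": [0,0,-3],"twist": [0,0,0]},{"linear": [0,0,-2],"twist": [0,0,0]},{"linear": [0,0,-2],"twist": [0,0,0]},{"linear": [0,0,0],"twist": [0,0,0]}]'

```text
time: 39.25
tool_pos: [0.5929, -0.0734, 0.1271]
tcp_rot: [0.771, 0.633, -0.054, 0.045]
ft_force: [-4.5, 0.2, 10.7]
opening: 0.0228
gripper_force: 62.3
```

Request:
step_arm --moves '[{"linear": [0,0,-1.5],"twist": [0,0,0]},{"linear": [0,0,-1.5],"twist": [0,0,0]},{"linear": [0,0,0],"twist": [0,0,0]},{"linear": [0,0,0],"twist": [0,0,0]},{"linear": [0,0,0],"twist": [0,0,0]}]'

```text
time: 39.75
tool_pos: [0.593, -0.0734, 0.1255]
tcp_rot: [0.771, 0.633, -0.054, 0.046]
ft_force: [-7.0, 1.8, 20.2]
opening: 0.0227
gripper_force: 63.7
```

```bash
python3 - <<'E' 2>/dev/null
from h import *
t=tcp();print(t,rf(t[1]))
E
```

```text
(39.75, array([593. , -73.4, 125.5]), 'xang', np.float64(78.81), 'zax', array([-0.025, -0.139, -0.99 ]), 'F', array([-7.04,  1.79, 20.16]), 'op', 22.7, 63.7) (np.float64(-78.1), np.float64(-0.3))
```

All three are down. I'll roll back to the tube-strip's end, then make one continuous pass to the nose end.

Request:
step_arm --moves '[{"linear": [-1.96,-9.8,0],"twist": [0,0,0]},{"linear": [-1.96,-9.8,0],"twist": [0,0,0]},{"linear": [-1.96,-9.8,0],"twist": [0,0,0]},{"linear": [-1.76,-8.8,0],"twist": [0,0,0]},{"linear": [0,0,0],"twist": [0,0,0]}]'

```text
time: 40.25
tool_pos: [0.5852, -0.113, 0.1252]
tcp_rot: [0.771, 0.633, -0.055, 0.046]
ft_force: [-7.4, -0.3, 18.9]
opening: 0.0233
gripper_force: 63.3
```

```bash
python3 - <<'E' 2>/dev/null
from h import *
t=tcp();print(t,rf(t[1]))
E
```

```text
(40.25, array([ 585.2, -113. ,  125.2]), 'xang', np.float64(78.76), 'zax', array([-0.026, -0.14 , -0.99 ]), 'F', array([-7.44, -0.32, 18.89]), 'op', 23.3, 63.3) (np.float64(-118.4), np.float64(-0.4))
```

Request:
step_arm --moves '[{"linear": [1.96,9.8,0],"twist": [0,0,0]},{"linear": [1.96,9.8,0],"twist": [0,0,0]},{"linear": [1.96,9.8,0],"twist": [0,0,0]},{"linear": [1.96,9.8,0],"twist": [0,0,0]},{"linear": [1.96,9.8,0],"twist": [0,0,0]}]'

```text
time: 40.75
tool_pos: [0.5952, -0.0626, 0.1255]
tcp_rot: [0.771, 0.633, -0.054, 0.046]
ft_force: [-7.1, -0.4, 19.5]
opening: 0.0228
gripper_force: 63.6
```

Request:
step_arm --moves '[{"linear": [1.96,9.8,0],"twist": [0,0,0]},{"linear": [1.96,9.8,0],"twist": [0,0,0]},{"linear": [1.96,9.8,0],"twist": [0,0,0]},{"linear": [1.96,9.8,0],"twist": [0,0,0]},{"linear": [1.96,9.8,0],"twist": [0,0,0]}]'

```text
time: 41.25
tool_pos: [0.6051, -0.0134, 0.1255]
tcp_rot: [0.771, 0.633, -0.054, 0.046]
ft_force: [-6.2, -0.9, 18.6]
opening: 0.0226
gripper_force: 63.4
```

Request:
step_arm --moves '[{"linear": [1.96,9.8,0],"twist": [0,0,0]},{"linear": [1.96,9.8,0],"twist": [0,0,0]},{"linear": [1.96,9.8,0],"twist": [0,0,0]},{"linear": [1.96,9.8,0],"twist": [0,0,0]},{"linear": [1.96,9.8,0],"twist": [0,0,0]}]'

```text
time: 41.75
tool_pos: [0.6149, 0.0358, 0.1255]
tcp_rot: [0.771, 0.633, -0.053, 0.046]
ft_force: [-5.9, -1.1, 17.6]
opening: 0.0228
gripper_force: 63.3
```

```bash
python3 - <<'E' 2>/dev/null
from h import *
t=tcp();print(t,rf(t[1]))
E
```

```text
(41.75, array([614.9,  35.8, 125.5]), 'xang', np.float64(78.8), 'zax', array([-0.024, -0.139, -0.99 ]), 'F', array([-5.88, -1.12, 17.56]), 'op', 22.8, 63.3) (np.float64(33.3), np.float64(-0.4))
```

Request:
step_arm --moves '[{"linear": [1.96,9.8,0],"twist": [0,0,0]},{"linear": [1.96,9.8,0],"twist": [0,0,0]},{"linear": [1.96,9.8,0],"twist": [0,0,0]},{"linear": [1.96,9.8,0],"twist": [0,0,0]},{"linear": [1.96,9.8,0],"twist": [0,0,0]}]'

```text
time: 42.25
tool_pos: [0.6248, 0.0849, 0.1255]
tcp_rot: [0.771, 0.633, -0.053, 0.046]
ft_force: [-5.0, -0.4, 17.0]
opening: 0.0227
gripper_force: 63.2
```

Request:
step_arm --moves '[{"linear": [1.96,9.8,0],"twist": [0,0,0]},{"linear": [1.96,9.8,0],"twist": [0,0,0]},{"linear": [1.96,9.8,0],"twist": [0,0,0]},{"linear": [1.96,9.8,0],"twist": [0,0,0]},{"linear": [1.2,6.2,0],"twist": [0,0,0]}]'

```text
time: 42.75
tool_pos: [0.6339, 0.1309, 0.1255]
tcp_rot: [0.771, 0.633, -0.053, 0.046]
ft_force: [-3.4, 0.8, 16.3]
opening: 0.0228
gripper_force: 63.0
```

```bash
python3 - <<'E' 2>/dev/null
from h import *
t=tcp();print(t,rf(t[1]))
b=shot('side','si20');w=cloud(b)*1000
q=w[...,:2]-[608,3.2]; s=q@[.1959,.9806]; tt=q@[-.9806,.1959]; m=(abs(tt)<10)&(w[...,2]>54)&(w[...,2]<72)
for lo in range(-128,56,8):
    k=m&(s>lo)&(s<lo+8)
    if k.sum()>4: print(lo,np.median(w[...,2][k]).round(1),end='; ')
E
```

```text
(42.75, array([633.9, 130.9, 125.5]), 'xang', np.float64(78.82), 'zax', array([-0.023, -0.138, -0.99 ]), 'F', array([-3.38,  0.76, 16.32]), 'op', 22.8, 63.0) (np.float64(130.3), np.float64(-0.4))
-128 58.5; -120 60.0; -112 60.2; -104 60.3; -96 60.2; -88 60.3; -80 59.9; -72 60.1; -64 60.3; -56 60.1; -48 59.5; -40 58.8; -32 59.7; -24 59.7; -16 60.0; -8 60.0; 0 60.1; 8 59.8; 16 59.6; 24 59.7; 32 60.2; 40 59.3; 48 59.5;
```

The wheel stayed level right to the nose end. I'll lift, level the roller and take it back to the mat.

Request:
step_arm --moves '[{"linear": [0,0,12],"twist": [0,0,0]},{"linear": [0,0,28],"twist": [0,0,0]},{"linear": [0,0,28],"twist": [0,0,0]},{"linear": [-20.7,38,0],"twist": [0.0687,-0.0137,0]},{"linear": [-20.7,38,0],"twist": [0.0687,-0.0137,0]}]'

```text
time: 43.3
tool_pos: [0.5915, 0.2063, 0.1909]
tcp_rot: [0.773, 0.634, 0.001, -0.001]
ft_force: [0.5, 1.0, -4.6]
opening: 0.0227
gripper_force: 60.4
```

Request:
step_arm --moves '[{"linear": [-20.7,38,0],"twist": [0,0,0]},{"linear": [-20.7,38,0],"twist": [0,0,0]},{"linear": [-20.7,38,0],"twist": [0,0,0]},{"linear": [0,0,-40],"twist": [0,0,0]},{"linear": [0,0,-40],"twist": [0,0,0]}]'

```text
time: 43.8
tool_pos: [0.5288, 0.321, 0.1103]
tcp_rot: [0.772, 0.636, 0.001, 0.0]
ft_force: [0.4, -0.3, -5.1]
opening: 0.0232
gripper_force: 60.5
```

Request:
step_arm --moves '[{"linear": [0,0,-20],"twist": [0,0,0]},{"linear": [0,0,0],"twist": [0,0,0]},{"linear": [0,0,0],"twist": [0,0,0]}]'

```text
time: 44.1
tool_pos: [0.53, 0.3193, 0.0911]
tcp_rot: [0.773, 0.634, 0.0, 0.0]
ft_force: [-0.1, -0.1, -3.8]
opening: 0.0229
gripper_force: 60.3
```

```bash
python3 - <<'E' 2>/dev/null
from h import *
t=tcp();print(t)
b=shot('side','si21');a=shot('scene','sc21')
print(fit([b],(.36,.46,.24,.36),.04,.058))
E
```

```text
(44.1, array([530. , 319.3,  91.1]), 'xang', np.float64(78.76), 'zax', array([ 0.,  0., -1.]), 'F', array([-0.06, -0.13, -3.81]), 'op', 22.9, 60.3)
[407.7 301.6  67.8  22.2  77.5  50.  143. ]
```

Request:
step_arm --moves '[{"linear": [0,0,-12],"twist": [0,0,0]},{"linear": [0,0,-6],"twist": [0,0,0]},{"linear": [0,0,-2.5],"twist": [0,0,0]},{"linear": [0,0,-1.5],"twist": [0,0,0]},{"linear": [0,0,0],"twist": [0,0,0]}]'

```text
time: 44.7
tool_pos: [0.5296, 0.319, 0.0692]
tcp_rot: [0.773, 0.634, 0.0, -0.0]
ft_force: [-3.0, 0.2, 2.1]
opening: 0.0226
gripper_force: 61.4
```

Request:
step_arm --moves '[{"linear": [0,0,0],"twist": [0,0,0]},{"linear": [0,0,0],"twist": [0,0,0]},{"linear": [0,0,0],"twist": [0,0,0]},{"linear": [0,0,0],"twist": [0,0,0]},{"linear": [0,0,0],"twist": [0,0,0]}]' --grip 0.6

```text
time: 45.2
tool_pos: [0.5299, 0.3187, 0.0685]
tcp_rot: [0.773, 0.634, 0.0, 0.0]
ft_force: [-0.4, -0.6, 0.4]
opening: 0.0512
gripper_force: 0.0
```

Request:
step_arm --moves '[{"linear": [0,0,15],"twist": [0,0,0]},{"linear": [0,0,40],"twist": [0,0,0]},{"linear": [0,0,40],"twist": [0,0,0]},{"linear": [0,0,40],"twist": [0,0,0]},{"linear": [-20,-45,0],"twist": [0,0,0]}]'

```text
time: 45.7
tool_pos: [0.5138, 0.2767, 0.2095]
tcp_rot: [0.772, 0.635, 0.007, 0.003]
ft_force: [1.0, -1.2, -0.3]
opening: 0.0513
gripper_force: 0.0
```

Request:
step_arm --moves '[{"linear": [-20,-45,0],"twist": [0,0,0]},{"linear": [-20,-45,0],"twist": [0,0,0]},{"linear": [-20,-45,0],"twist": [0,0,0]},{"linear": [-20,-45,0],"twist": [0,0,0]},{"linear": [0,-45,0],"twist": [0,0,0]}]'

```text
time: 46.2
tool_pos: [0.4275, 0.0476, 0.2038]
tcp_rot: [0.773, 0.634, -0.0, -0.0]
ft_force: [2.1, -0.1, 0.0]
opening: 0.0513
gripper_force: 0.0
```

```bash
python3 - <<'E' 2>/dev/null
from h import *
t=tcp();print(t)
b=shot('side','si22');a=shot('scene','sc22');c=shot('wrist','w22')
print('blk',fit([a],(.36,.46,.24,.36),.04,.058),'roller',fit([a],(.48,.6,.2,.4),.075,.1))
for k in(a,b,c):
    w=cloud(k)*1000
    q=w[...,:2]-[608,3.2]; s=q@[.1959,.9806]; tt=q@[-.9806,.1959]; m=(abs(tt)<9)&(w[...,2]>52)&(w[...,2]<72)
    for lo in (-124,-90,-52,-38,0,34,48,85,118):
        j=m&(s>lo)&(s<lo+6)
        if j.sum()>4: print(lo,np.median(w[...,2][j]).round(1),end='; ')
    print()
cv2.imwrite('pics/c22.png',np.hstack([cv2.resize(a['pixels'][160:310,220:500],(400,300)),cv2.resize(b['pixels'][130:330,180:400],(400,300))]))
E
```

```text
(46.2, array([427.5,  47.6, 203.8]), 'xang', np.float64(78.76), 'zax', array([-0.,  0., -1.]), 'F', array([ 2.07, -0.08,  0.04]), 'op', 51.3, 0.0)
blk [407.  303.3  68.6  32.9  82.3  49.  209. ] roller [527.1 298.7 110.8  31.2  77.8  89.1 500. ]
-124 60.2; -90 59.9; -52 60.4; -38 60.0; 0 60.0; 34 59.6; 48 60.2; 85 60.3; 118 59.5; 
-124 59.3; -90 59.9; -52 59.7; -38 59.6; 0 60.1; 34 60.0; 48 59.5; 85 59.8; 118 60.5; 
-124 59.8; -90 59.9; -52 59.8; -38 59.9; 0 59.8; 34 59.8; 48 59.7; 85 59.8; 118 59.6;
```

View pics/c22.png

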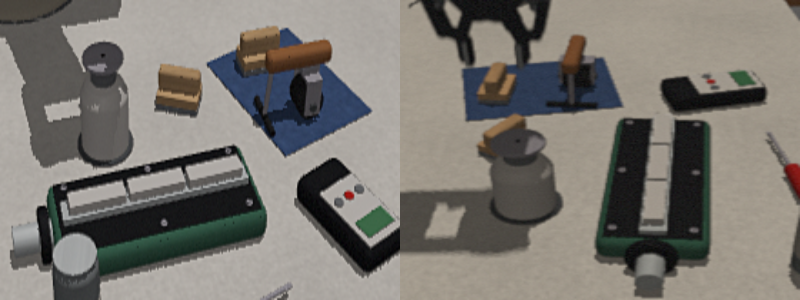

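All the strip ends read about 60 mm, fully down. The block and the roller stand on the mat, and the bystanders are where they were. I'll let things settle, then hand in.

Request:
step_arm --moves '[{"linear": [0,0,0],"twist": [0,0,0]},{"linear": [0,0,0],"twist": [0,0,0]}]'

```text
time: 46.55
tool_pos: [0.4298, 0.0497, 0.2035]
tcp_rot: [0.773, 0.635, 0.0, -0.0]
ft_force: [-0.2, -0.0, -0.3]
opening: 0.0511
gripper_force: 0.0
```

```bash
python3 -c "
from rig import arm
print(arm.hand_in())"
```

```text
the job is handed in; nothing more can be done
None
```

The job is handed in at 46.6 s of the 210 s allowed (no verdict returned): the rib was wiped one way at about 17 N, all three strips are laid in line on it and rolled fully down (ends read about 60 mm), and the block and roller stand on the mat.

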